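# Load the sample shaker and close it up

## Robot

A 6-joint arm with a two-finger parallel gripper is mounted at the origin on the work surface. World frame = base frame: x ahead of the robot, y to its left, z up, the work surface at z = 0. Lengths are in m, angles in rad, forces in N, time in s.
With the tool pointing down it reaches from about 0.275 to 0.75 m from the base axis. Payload 10.2 kg.
Tool frame: the origin (TCP) lies on the mounting face of the last link; the fingertips stand 166 mm ahead of it and the grasp point (between the pads) lies 147 mm ahead of it (r.tcp_to_grasp is the distance from the TCP to the grasp point, in m); z points along the fingers, y is the line along which they close (so a half turn about z gives the same grasp; the last joint's range is limited). The gripper opens to 88 mm and grips with 3 to 60 N. Pads are 18 mm wide; open, the fingers measure 123 mm over their backs; the gripper's body (75 mm by 187 mm) begins 45 mm behind the grasp point.
Start: joints at [1.119, 0.313, 1.498, -0, 1.331, -0.223], TCP at [0.119, 0.511, 0.405] pointing down, gripper open.
Joint ranges: [-2.94, 2.94], [-0.97, 2.17], [0.19, 2.56], [-1.23, 4.37], [0.02, 3.11], [-2.88, 2.88]. Speed limits (rad/s): [2.39, 2.39, 3.01, 3.14, 3.14, 3.14].

## Interface

Orientations are given as a unit quaternion [x, y, z, w].
In Python, from station import r gives the robot as it stands.
- The arm moves only by the tool step_arm, never from a script. Its argument "increments" is a list of rows, each a list of 5 numbers: the finger opening in m, from 0 to 0.0881, then the shift along the tool's x, y, z in m, then the turn about the tool's z in rad. In form: [[gripper, dx, dy, dz, roll], ...]. A call has 1 to 20 rows; each row shifts and turns the commanded pose from where the row before left it, along the tool's axes as they then stand; what a row does not reach is not made up. A row lasts 1/12 s, in which the tool goes at most 41.7 mm and 7.16 degrees, less where a joint would pass 70% of its speed; a pose out of reach is approached as far as the arm can. A call with a gripper value outside its range is refused whole. The fingers move at their own pace and stop on an object; the grip force is fixed at half the most. Time passes only in rows, so rows that do not move let the fingers close. It gives the time, the measured TCP pose, the force, the opening and the grip force at its end, in the units of the state.
- r.read_state(): the state, without advancing time (a new reading comes with each control period).
- r.grab_frame(name): name is "scene" or "side" or "wrist"; returns (picture, depth): 384x512x3 uint8, blue, green, red; 384x512 float32, m along the optical axis (not along the pixel's ray), 0 where there is no reading.
- r.camera_params(name): a dict with "fx", "fy", "cx", "cy" (pixels), "k1" (the pictures are not rectified: a ray, as slopes to the right and down, at radius r is drawn at 1 + k1 r^2 times it, then the intrinsics apply), "rvec" (rotation vector, rad) and "tvec" (3), from world to camera coordinates, as OpenCV has them. Camera axes: x right, y down, z forward; pixel columns grow to the right and rows downward; lengths in m; the calibration is good to about 2 mm. A picture is of the moment at which its call begins: read the wrist's pose just before it. camera_params takes no time and is no camera call; for the wrist camera it gives the pose at the moment of the call.
- r.finish_job(): hands the job in; it is judged then, once.
The state is a dict: "time": time; "joint_pos": joint angles; "joint_velocities": joint speeds; "tau": joint torques, N m; "position": TCP position; "tool_rot": TCP orientation; "ft_force": force on the tool from outside, world axes, zero at the start; "moment": the same for the moment, N m; "grip_width": finger opening in m; "grasp_force": force on a finger pad.
Only numpy, scipy, OpenCV 4.12 (cv2) and the standard library are available. Lean on these libraries where they do the work, as an engineer would, in place of code of your own. Each camera call takes 0.05 s, during which the arm holds its last target. There are 200 camera calls.

## Task

Load the bench shaker: throw its clear hinged guard right back so that it stands open by itself, and stand every sample jar from the bench upright in a pocket of the shaker's row, one to a pocket, any pocket. Then swing the hold-down bar round over the row until it snaps into its end stop, let it go, and close the guard again. Leave the bottle and the beaker beside the jars alone.

Things in the scene. Friction and masses are not known exactly. Their poses are not given: they have to be found in the camera images.
- shaker: Low white bench shaker, 320 x 320 mm, fixed; its flat deck is 45 mm above the bench. Origin: centre of its underside, at bench height. Its x axis runs along the row of pockets and along the guard's hinge, its y axis from the row (y = -85 mm) to the hinge (y = +150 mm), z up. Its yaw is within 0.2 rad of the bench's axes.
- pocket0 (a point): Pocket 0 of the four in one row, 50 mm apart (pocket 0 next to the bar's pivot post, at shaker x = -75 mm; pocket 3 at +75 mm): the centre of its floor, at deck height. 44 x 44 mm inside, with a 6 mm thick aluminium rim 10 mm high. All pockets start empty. Axes as the shaker's.
- pocket1 (a point): Pocket 1 of the four in one row, 50 mm apart (pocket 0 next to the bar's pivot post, at shaker x = -75 mm; pocket 3 at +75 mm): the centre of its floor, at deck height. 44 x 44 mm inside, with a 6 mm thick aluminium rim 10 mm high. All pockets start empty. Axes as the shaker's.
- pocket2 (a point): Pocket 2 of the four in one row, 50 mm apart (pocket 0 next to the bar's pivot post, at shaker x = -75 mm; pocket 3 at +75 mm): the centre of its floor, at deck height. 44 x 44 mm inside, with a 6 mm thick aluminium rim 10 mm high. All pockets start empty. Axes as the shaker's.
- pocket3 (a point): Pocket 3 of the four in one row, 50 mm apart (pocket 0 next to the bar's pivot post, at shaker x = -75 mm; pocket 3 at +75 mm): the centre of its floor, at deck height. 44 x 44 mm inside, with a 6 mm thick aluminium rim 10 mm high. All pockets start empty. Axes as the shaker's.
- guard (a joint): Guard angle: 0 closed, 1.75 open (stop). A clear plastic hood, 290 x 270 mm, 88 mm high, open below, 0.35 kg, hinged on the deck's rear (+y) edge; its front (-y) edge lifts. No spring: short of its balance point (about 1.2 rad) it falls shut, past it it falls open and stays. Open, it stands wholly beyond the hinge line, at most 330 mm above the bench. 2 N at the handle lifts it.
- guard_handle (a point): Middle of the guard's handle: round black bar, 10 mm diameter, 130 mm long, along the shaker's x axis, on two stems, 42 mm off the guard's top face (35 mm clear behind it), 18 mm from its front edge. Shut, it lies 252 mm in front of and 130 mm above the hinge. Its z axis points off the guard's outer face, x along the bar.
- guard_hinge (a point): Point on the guard's hinge line (along the shaker's x axis), at its middle, at deck height. The axes turn with the guard.
- bar (a joint): Hold-down bar: 0 parked, 1.2 seated over the row (stop); starts at 0. Flat dark steel, 14 mm wide, 43 to 53 mm above the deck (3 mm over seated jars). Swings level about the post at shaker x -120, y -85 mm, clockwise from above as the value grows. A sprung cam pushes it back (up to 2.5 N at the knob) until about 1.0 rad, then snaps it into the seat and keeps it there.
- bar_knob (a point): Middle of the upright black knob on the bar, 205 mm from the pivot: 16 mm diameter, 26 mm high, standing on the bar's top (53 to 79 mm above the deck); this point is 66 mm above the deck. Moves with the bar.
- bar_pivot (a point): Point on the bar's upright pivot axis, at the same height as bar_knob.
- jar0: Squat sample jar, amber glass with a white cap, 36 mm diameter and 40 mm high, about 60 g; all jars are alike. Origin: centre of its underside, z along the jar, up. Starts upright on the bench to the robot's right of the shaker. Three or four jars are present.
- jar1: Squat sample jar, amber glass with a white cap, 36 mm diameter and 40 mm high, about 60 g; all jars are alike. Origin: centre of its underside, z along the jar, up. Starts upright on the bench to the robot's right of the shaker. Three or four jars are present.
- jar2: Squat sample jar, amber glass with a white cap, 36 mm diameter and 40 mm high, about 60 g; all jars are alike. Origin: centre of its underside, z along the jar, up. Starts upright on the bench to the robot's right of the shaker. Three or four jars are present.
- jar3: Squat sample jar, amber glass with a white cap, 36 mm diameter and 40 mm high, about 60 g; all jars are alike. Origin: centre of its underside, z along the jar, up. Starts upright on the bench to the robot's right of the shaker. Three or four jars are present.
- bottle: Bystander: reagent bottle with a blue cap, 60 mm diameter, 78 mm high. Origin: centre of its underside.
- beaker: Bystander: glass beaker, 60 mm diameter, 70 mm high. Origin: centre of its underside.
There are look-alikes about, which are no part of the job. Leave any blue or turquoise look-alike of the jar1 alone.

How it is judged:
By the outcome, as a careful person would: the job done as asked, in the order asked, and still so for the second after the job is handed in, with the robot touching nothing.
Of jar0, jar1, jar2, jar3 only 3 to 4 are there at a start; the rules pass over those that are not, and their reading is None.
At some moment in a run one of jar0, jar1, jar2, jar3 may be knocked a few centimetres aside while the robot is not near it.
It also fails if it takes over 210 s, if anything falls off the work surface, if the arm or the gripper's body presses on something with over 40 N, if the wrist force passes 120 N, or if a joint passes its speed limit or range.

## Working session

There is one attempt and no reset: what is moved stays moved. The work goes in short steps, Python scripts to look and compute and a tool call to move; the robot and the scene stay as the last step left them, time stands still between calls to the robot, and variables do not carry over. Pictures are saved under pics/ and viewed, at most 14 in all, crops included, and the job is handed in when it is done.

Besides the shell and the picture viewer there is one more tool, called after ">>>" in YAML: its name, and indented under it one key for each argument. step_arm: Moves the arm, as the interface text tells. Its arguments: {"type":"object","properties":{"increments":{"type":"array"}},"required":["increments"]}

```bash
ls; mkdir -p pics; cat > h.py <<'E'
import numpy as np, cv2
from station import r
from scipy.spatial.transform import Rotation as R
def grab(n,save=None):
    P=r.camera_params(n); im,d=r.grab_frame(n)
    if save: cv2.imwrite('pics/'+save+'.png',im)
    return P,im,d
def ray(P,u,v):
    u=np.asarray(u,float);v=np.asarray(v,float)
    xd=(u-P['cx'])/P['fx'];yd=(v-P['cy'])/P['fy'];x,y=xd.copy(),yd.copy()
    for _ in range(20):
        s=1+P['k1']*(x*x+y*y);x,y=xd/s,yd/s
    M=cv2.Rodrigues(np.array(P['rvec'],float))[0];t=np.array(P['tvec'],float).ravel()
    d=np.stack([x,y,np.ones_like(x)],-1)@M
    return -M.T@t,d
def onplane(P,u,v,z):
    o,d=ray(P,u,v); return o+d*((z-o[2])/d[...,2])[...,None]
def pts(P,d):
    v,u=np.mgrid[:d.shape[0],:d.shape[1]];o,dd=ray(P,u,v);return o+dd*d[...,None]
def proj(P,X):
    M=cv2.Rodrigues(np.array(P['rvec'],float))[0];c=M@np.array(X,float)+np.array(P['tvec'],float).ravel()
    x,y=c[0]/c[2],c[1]/c[2];s=1+P['k1']*(x*x+y*y);return P['fx']*x*s+P['cx'],P['fy']*y*s+P['cy']
E
python3 - <<'E'
from h import *
for n in("scene","side"):
    P,im,d=grab(n,n+'0'); print(n,P, -cv2.Rodrigues(np.array(P['rvec']))[0].T@np.array(P['tvec']).ravel())
print(r.read_state())
a=[cv2.imread(f'pics/{n}0.png') for n in("scene","side")]
cv2.imwrite('pics/s0.png',cv2.resize(a[0],(800,600)));cv2.imwrite('pics/s1.png',cv2.resize(a[1],(800,600)))
E
```

```text
pics
scene {'fx': 467.94083276670233, 'fy': 467.94083276670233, 'cx': 251.9908829975058, 'cy': 193.61527090927248, 'k1': -0.1451617835587107, 'rvec': array([ 2.22729664,  0.99103676, -0.36412702]), 'tvec': array([-0.29192365, -0.2687546 ,  1.64053803])} [ 1.14830043 -0.67139879  1.03896259]
side {'fx': 429.4854426127225, 'fy': 429.4854426127225, 'cx': 254.10421355027958, 'cy': 191.6265023209815, 'k1': -0.019432757849515682, 'rvec': array([ 0.57927966, -2.65081917,  1.18066558]), 'tvec': array([0.47324179, 0.30674231, 0.79254127])} [0.26228408 0.5459803  0.76110635]
{'time': 0.1, 'joint_pos': array([ 1.11862322e+00,  3.13374584e-01,  1.49834725e+00, -2.43503139e-05,
        1.33100630e+00, -2.23385001e-01]), 'joint_velocities': array([ 0.0013639 , -0.00180783, -0.00242714, -0.00154717, -0.00140706,
        0.00016673]), 'tau': array([ 3.34900120e-03, -4.02817154e+01, -2.52646190e+01,  6.95879152e-02,
        3.42048076e-02, -4.21655534e-05]), 'position': array([0.119059  , 0.51128571, 0.40423337]), 'tool_rot': array([ 1.14141825e-01,  9.93464303e-01, -5.39579212e-04, -1.76988413e-04]), 'ft_force': array([-0.2772665 ,  0.31114212,  0.61485904]), 'moment': array([ 0.0237474 , -0.01128815, -0.02397526]), 'grasp_force': 0.0, 'grip_width': 0.08791370481250049}
```

View pics/s0.png

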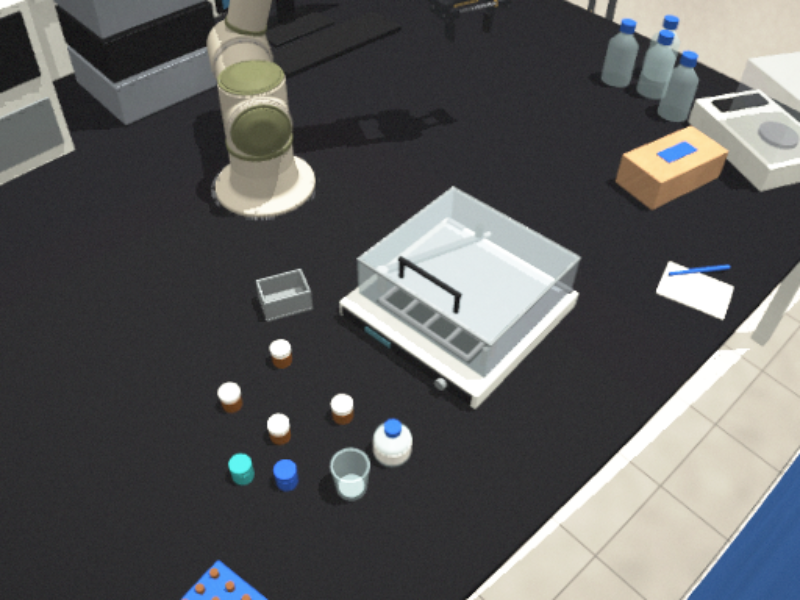

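View pics/s1.png

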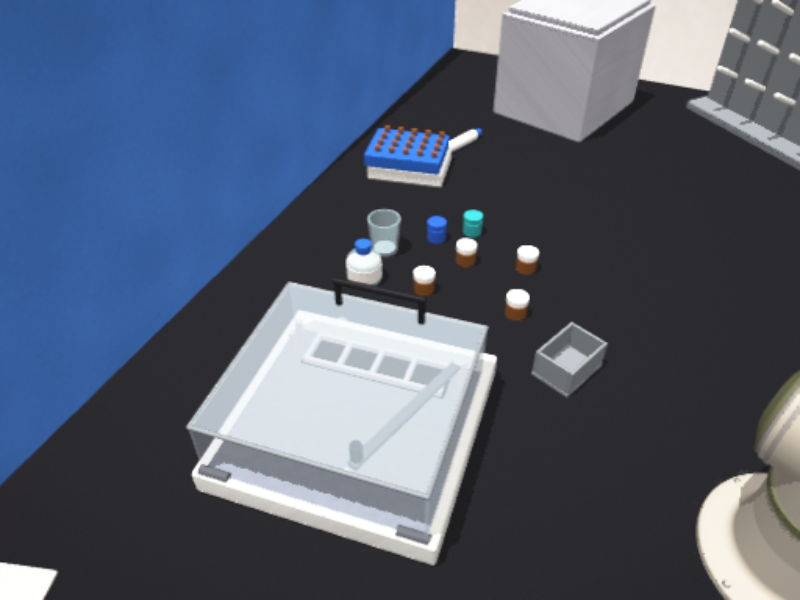

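The scene view shows four white-capped amber jars at (281,353), (230,397), (279,429) and (342,408). The turquoise look-alike is at (241,469) and the blue one at (285,475), with the bottle at (392,443) and the beaker at (350,474). The guard handle is at (400,265)–(458,300), and the bar knob is at the rear under the hood.

```bash
cat >> h.py <<'E'
def jars(P,im,zc=0.04,zoff=0):
    "white caps atop amber: blobs of white near amber, ray to cap plane"
    hsv=cv2.cvtColor(im,cv2.COLOR_BGR2HSV)
    w=((hsv[...,1]<50)&(hsv[...,2]>170)).astype(np.uint8)
    a=((hsv[...,0]<18)&(hsv[...,1]>120)&(hsv[...,2]>40)&(hsv[...,2]<190)).astype(np.uint8)
    out=[]
    n,l,st,c=cv2.connectedComponentsWithStats(w)
    near=cv2.dilate(a,np.ones((5,5)))
    for i in range(1,n):
        m=l==i
        if 30<st[i,4]<3000 and (m&(near>0)).sum()>4: out.append((c[i],st[i,4]))
    return out
E
python3 - <<'E'
from h import *
A=[]
for n in("scene","side"):
    P,im,d=grab(n); X=pts(P,d); g=im.min(2)>120
    m=g&(abs(X[...,2]-.045)<.004)&(d>0)&(X[...,0]>.1)&(X[...,0]<.9)&(abs(X[...,1])<.6)
    n_,l,st,c=cv2.connectedComponentsWithStats(m.astype(np.uint8));
    big=np.isin(l,[i for i in range(1,n_) if st[i,4]>60]);q=X[big][:,:2]
    A.append(q);print(n,cv2.minAreaRect(q.astype(np.float32)),len(q))
    for c,a in jars(P,im): print('jar',c*800/512,a,onplane(P,*c,.036))
    # handle black bar
    m=(im.max(2)<60)&(abs(X[...,2]-.17)<.02)&(X[...,0]>.1)&(d>0)
    print('handle',m.sum(),np.median(X[m],0),X[m].min(0),X[m].max(0)); 
    print(cv2.minAreaRect(X[m&(X[...,2]>.165)][:,:2].astype(np.float32)))
q=np.vstack(A);print(cv2.minAreaRect(q.astype(np.float32)))
E
```

```text
scene ((0.5636865496635437, 0.04705275595188141), (0.3189428746700287, 0.32326531410217285), 5.733509063720703) 1739
jar [279.77035985 348.02320076] 132 [ 0.43262359 -0.27051031  0.036     ]
jar [228.38709677 391.92540323] 155 [ 0.45124525 -0.39167337  0.036     ]
jar [341.56638199 403.71700311] 161 [ 0.59508682 -0.264338    0.036     ]
jar [277.68404908 424.05099693] 163 [ 0.55715699 -0.36714632  0.036     ]
handle 126 [ 0.57657267 -0.05585156  0.17786511] [ 0.51065614 -0.06519144  0.15038937] [ 0.637214   -0.04323123  0.18220494]
((0.5739701986312866, -0.05618742108345032), (0.12731075286865234, 0.009240198880434036), 7.739646911621094)
side ((0.5681256055831909, -0.02618303894996643), (0.32019340991973877, 0.47427091002464294), 6.009211540222168) 4872
jar [465.78804348 245.47554348] 115 [ 0.55613812 -0.36593178  0.036     ]
jar [527.27388211 252.8074187 ] 123 [ 0.45064127 -0.39041662  0.036     ]
jar [423.41364504 273.41364504] 131 [ 0.59412424 -0.26350574  0.036     ]
jar [516.92356419 297.6245777 ] 148 [ 0.43187462 -0.26946656  0.036     ]
handle 280 [ 0.56177176 -0.05005231  0.17604817] [ 0.10125282 -0.06148834  0.15009266] [0.63648265 0.01158559 0.18951736]
((0.3675979971885681, -0.03042536973953247), (0.03156903013586998, 0.5379758477210999), 84.3641357421875)
((0.5697392225265503, -0.026013195514678955), (0.323438435792923, 0.47427091002464294), 6.009211540222168)
```

>>> step_arm:
  increments:
    - [0.088, 0, 0, 0, -0.084]
    - [0.088, 0, 0, 0, -0.084]
    - [0.088, 0, 0, 0, -0.084]
    - [0.088, 0, 0, 0, -0.082]
    - [0.088, -0.01, -0.015, 0, 0]
    - [0.088, -0.015, -0.025, 0, 0]
    - [0.088, -0.015, -0.025, 0, 0]
    - [0.088, -0.015, -0.025, 0, 0]
    - [0.088, -0.015, -0.025, 0, 0]
    - [0.088, -0.015, -0.025, 0, 0]
    - [0.088, -0.015, -0.025, 0, 0]
    - [0.088, -0.015, -0.025, 0, 0]
    - [0.088, -0.015, -0.025, 0, 0]
    - [0.088, -0.015, -0.025, 0, 0]
    - [0.088, -0.015, -0.025, 0, 0]
    - [0.088, -0.015, -0.025, 0, 0]
    - [0.088, -0.015, -0.025, 0, 0]
    - [0.088, -0.015, -0.025, 0, 0]
    - [0.088, -0.015, -0.025, 0, 0]
    - [0.088, -0.015, -0.025, 0, 0]

```text
time: 1.87
position: [0.3943, 0.1468, 0.4047]
tool_rot: [-0.052, 0.999, 0.0, 0.0]
ft_force: [-0.1, -0.0, -0.2]
grip_width: 0.0876
grasp_force: 0.0
```

```bash
cat >> h.py <<'E'
def rel(x,y,z=None,zoff=0.0):
    "tool-frame shift that brings the grasp point to x,y,z; yaw of tool y"
    s=r.read_state();p=np.array(s['position']);M=R.from_quat(s['tool_rot']).as_matrix();g=p+M[:,2]*r.tcp_to_grasp
    t=np.array([x,y,g[2] if z is None else z]);
    print('g',g.round(4),'shift',(M.T@(t-g)).round(4),'yaw_y',np.degrees(np.arctan2(M[1,1],M[0,1])).round(2),'F',s['ft_force'].round(1),'w',round(s['grip_width'],4),'gf',round(s['grasp_force'],1),'t',round(s['time'],2))
C=np.array([.5637,.047]);YAW=np.radians(6.0)
def sh(x,y):
    return C+np.array([np.cos(YAW)*x-np.sin(YAW)*y,np.sin(YAW)*x+np.cos(YAW)*y])
E
python3 - <<'E'
from h import *
rel(.574,-.055,.183); print(r.read_state()['joint_pos'].round(3))
for n in("scene","side"):
    P=r.camera_params(n);im=cv2.imread(f'pics/{n}0.png');hsv=cv2.cvtColor(im,cv2.COLOR_BGR2HSV)
    m=((hsv[...,0]>80)&(hsv[...,0]<125)&(hsv[...,1]>150)&(hsv[...,2]>90)).astype(np.uint8)
    N,l,st,c=cv2.connectedComponentsWithStats(m)
    for i in range(1,N):
        if 30<st[i,4]<400: print(n,c[i]*800/512,st[i],onplane(P,*c[i],.025),onplane(P,*c[i],.075))
    for k in ([350,490] if n=='scene' else [385,248],): print('beaker',onplane(P,k[0]*.64,k[1]*.64,0.0))
E
```

```text
g [0.3943 0.1468 0.2574] shift [-0.1575 -0.2195  0.0744] yaw_y 96.02 F [-0.1 -0.  -0.2] w 0.0876 gf 0.0 t 1.87
[ 0.076  0.08   1.784  0.     1.278 -1.6  ]
scene [667.49543796  29.83576642] [422  10  12  19 137] [0.20164962 1.34694366 0.025     ] [0.24833038 1.2474162  0.075     ]
scene [627.42077465  25.50616197] [397  12  10   9  71] [0.10767658 1.26388449 0.025     ] [0.15899129 1.1684528  0.075     ]
scene [688.27227011  58.62068966] [435  33  11  10  87] [0.3402495  1.23852325 0.025     ] [0.38009569 1.14434216 0.075     ]
scene [676.1954698  151.34228188] [421  91  24  13 149] [0.56720038 0.80018496 0.025     ] [0.59585528 0.72761898 0.075     ]
scene [702.8422619  268.80952381] [428 169  40   7 105] [0.82687728 0.48992846 0.025     ] [0.84272713 0.43266169 0.075     ]
scene [391.88988095 426.99404762] [246 268  11  12 105] [ 0.67863381 -0.22796119  0.025     ] [ 0.70179377 -0.24982775  0.075     ]
scene [240.47463389 468.10277197] [146 290  16  20 239] [ 0.57784208 -0.45687758  0.025     ] [ 0.60597223 -0.46745594  0.075     ]
scene [285.30520428 473.85700389] [175 294  16  20 257] [ 0.63234096 -0.40985179  0.025     ] [ 0.65778369 -0.42274906  0.075     ]
beaker [ 0.70973007 -0.34454027  0.        ]
side [472.26151316 222.39309211] [297 134  12  18 190] [ 0.57456613 -0.45191173  0.025     ] [ 0.55335438 -0.38412995  0.075     ]
side [435.70006127 228.66115196] [273 138  13  18 204] [ 0.62963974 -0.40509283  0.025     ] [ 0.60468712 -0.34049122  0.075     ]
side [362.22527473 245.43269231] [227 152  11  11  91] [ 0.73097534 -0.30304051  0.025     ] [ 0.6991395 -0.2453708  0.075    ]
beaker [ 0.70470645 -0.34228079  0.        ]
```

>>> step_arm:
  increments:
    - [0.05, -0.015, -0.021, 0, 0]
    - [0.05, -0.018, -0.025, 0, 0]
    - [0.05, -0.018, -0.025, 0, 0]
    - [0.05, -0.018, -0.025, 0, 0]
    - [0.05, -0.018, -0.025, 0, 0]
    - [0.05, -0.018, -0.025, 0, 0]
    - [0.05, -0.018, -0.025, 0, 0]
    - [0.05, -0.018, -0.025, 0, 0]
    - [0.05, -0.0165, -0.0235, 0, 0]
    - [0.05, 0, 0, 0, 0]
    - [0.05, 0, 0, 0, 0]
    - [0.05, 0, 0, 0, 0]

```text
time: 2.87
position: [0.5731, -0.0531, 0.4045]
tool_rot: [-0.053, 0.999, 0.0, -0.0]
ft_force: [1.1, -0.5, 1.2]
grip_width: 0.0494
grasp_force: 0.0
```

```bash
python3 - <<'E'
from h import *
rel(.574,-.055,.183)
P,im,d=grab("wrist",'w1');X=pts(P,d)
m=(im.max(2)<60)&(abs(X[...,2]-.178)<.012)&(d>0)
print(m.sum(),cv2.minAreaRect(X[m][:,:2].astype(np.float32)),np.median(X[m],0))
for n in('scene','side'):
    P,im,d=grab(n)
    for c,a in jars(P,im): print(n,c,onplane(P,*c,.036)[:2].round(3))
E
```

```text
g [ 0.573  -0.0531  0.2572] shift [-0.0008 -0.0021  0.0742] yaw_y 96.04 F [ 1.1 -0.5  1.2] w 0.0494 gf 0.0 t 2.87
0 ((0.0, 0.0), (0.0, 0.0), 0.0) [nan nan nan]
scene [179.10687023 222.74045802] [ 0.433 -0.27 ]
scene [146.24832215 250.75167785] [ 0.451 -0.391]
scene [218.70394737 258.26315789] [ 0.595 -0.264]
scene [177.75949367 271.21518987] [ 0.557 -0.367]
side [298.10434783 157.10434783] [ 0.556 -0.366]
side [337.45528455 161.79674797] [ 0.451 -0.39 ]
side [270.98473282 174.98473282] [ 0.594 -0.264]
side [330.85616438 190.50684932] [ 0.432 -0.269]
  return _methods._mean(a, axis=axis, dtype=dtype,
  ret = um.true_divide(
```

View pics/w1.png

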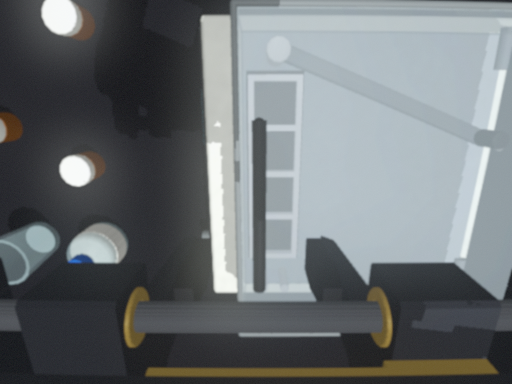

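The wrist view shows the handle as a straight vertical bar at column 259, rows 118–292, nearly centred between the fingers. The pocket row is beyond it, the pivot at (278,48) and the knob at (490,138).

```bash
python3 - <<'E'
from h import *
P=r.camera_params("wrist")
a=onplane(P,259,122,.178);b=onplane(P,259,288,.178);print(a,b,np.linalg.norm(a-b),(a+b)/2, np.degrees(np.arctan2(*(b-a)[1::-1])))
for u,v in[(275,102),(275,149),(275,194),(275,237)]:print(onplane(P,u,v,.045),)
print([sh(x,-.085) for x in(-.075,-.025,.025,.075)])
E
```

```text
[ 0.50889569 -0.05909938  0.178     ] [ 0.63442183 -0.04543235  0.178     ] 0.12626796926005213 [ 0.57165876 -0.05226586  0.178     ] 6.213773410669998
[ 0.4949348  -0.04274293  0.045     ]
[ 0.54452897 -0.03659555  0.045     ]
[ 0.59626981 -0.03015811  0.045     ]
[ 0.6503283  -0.02340952  0.045     ]
[array([ 0.49799578, -0.045374  ]), array([ 0.54772187, -0.04014757]), array([ 0.59744797, -0.03492115]), array([ 0.64717406, -0.02969473])]
```

>>> step_arm:
  increments:
    - [0.05, 0, -0.002, 0.015, 0]
    - [0.05, 0, 0, 0.015, 0]
    - [0.05, 0, 0, 0.015, 0]
    - [0.05, 0, 0, 0.015, 0]
    - [0.05, 0, 0, 0.014, 0]
    - [0.03, 0, 0, 0, 0]
    - [0.0, 0, 0, 0, 0]
    - [0.0, 0, 0, 0, 0]
    - [0.0, 0, 0, 0, 0]
    - [0.0, 0, 0, 0, 0]
    - [0.0, 0, 0, 0, 0]
    - [0.0, 0, 0, 0, 0]
    - [0.0, 0, 0, 0, 0]

```text
time: 4.1
position: [0.5735, -0.0533, 0.3314]
tool_rot: [-0.053, 0.999, 0.003, 0.0]
ft_force: [-1.6, 17.2, 5.0]
grip_width: 0.0087
grasp_force: 30.0
```

```bash
python3 - <<'E'
import numpy as np
n=32;th=np.linspace(0,1.56,n+1);f=np.arctan2(.130,.252)+th;R=np.hypot(.252,.13)
y=-R*np.cos(f);z=-R*np.sin(f)
print([[0.0,0,a,b,0] for a,b in zip(np.diff(y).round(4).tolist(),np.diff(z).round(4).tolist())])
E
```

```text
[[0.0, 0, 0.0066, -0.0121, 0], [0.0, 0, 0.0072, -0.0118, 0], [0.0, 0, 0.0078, -0.0114, 0], [0.0, 0, 0.0083, -0.011, 0], [0.0, 0, 0.0089, -0.0106, 0], [0.0, 0, 0.0094, -0.0102, 0], [0.0, 0, 0.0098, -0.0097, 0], [0.0, 0, 0.0103, -0.0092, 0], [0.0, 0, 0.0107, -0.0087, 0], [0.0, 0, 0.0112, -0.0082, 0], [0.0, 0, 0.0115, -0.0076, 0], [0.0, 0, 0.0119, -0.007, 0], [0.0, 0, 0.0122, -0.0064, 0], [0.0, 0, 0.0125, -0.0058, 0], [0.0, 0, 0.0128, -0.0052, 0], [0.0, 0, 0.013, -0.0046, 0], [0.0, 0, 0.0132, -0.004, 0], [0.0, 0, 0.0134, -0.0033, 0], [0.0, 0, 0.0136, -0.0026, 0], [0.0, 0, 0.0137, -0.002, 0], [0.0, 0, 0.0138, -0.0013, 0], [0.0, 0, 0.0138, -0.0006, 0], [0.0, 0, 0.0138, 0.0, 0], [0.0, 0, 0.0138, 0.0007, 0], [0.0, 0, 0.0138, 0.0014, 0], [0.0, 0, 0.0137, 0.002, 0], [0.0, 0, 0.0136, 0.0027, 0], [0.0, 0, 0.0134, 0.0034, 0], [0.0, 0, 0.0132, 0.004, 0], [0.0, 0, 0.013, 0.0047, 0], [0.0, 0, 0.0128, 0.0053, 0], [0.0, 0, 0.0125, 0.0059, 0]]
```

>>> step_arm:
  increments:
    - [0.0, 0, 0.0078, -0.0121, 0]
    - [0.0, 0, 0.0072, -0.0118, 0]
    - [0.0, 0, 0.0078, -0.0114, 0]
    - [0.0, 0, 0.0083, -0.011, 0]
    - [0.0, 0, 0.0089, -0.0106, 0]
    - [0.0, 0, 0.0094, -0.0102, 0]
    - [0.0, 0, 0.0098, -0.0097, 0]
    - [0.0, 0, 0.0103, -0.0092, 0]
    - [0.0, 0, 0.0107, -0.0087, 0]
    - [0.0, 0, 0.0112, -0.0082, 0]
    - [0.0, 0, 0, 0, 0]

```text
time: 5.02
position: [0.5636, 0.037, 0.4358]
tool_rot: [-0.053, 0.999, -0.0, 0.001]
ft_force: [-0.1, -2.9, 2.4]
grip_width: 0.0087
grasp_force: 30.0
```

```bash
python3 - <<'E'
from h import *
rel(*sh(0,.15),.335)
E
```

```text
g [0.5639 0.0369 0.2885] shift [-0.0013  0.16   -0.0466] yaw_y 96.12 F [-0.1 -2.9  2.4] w 0.0087 gf 30.0 t 5.02
```

>>> step_arm:
  increments:
    - [0.0, 0, 0.0115, -0.0076, 0]
    - [0.0, 0, 0.0119, -0.007, 0]
    - [0.0, 0, 0.0122, -0.0064, 0]
    - [0.0, 0, 0.0125, -0.0058, 0]
    - [0.0, 0, 0.0128, -0.0052, 0]
    - [0.0, 0, 0.013, -0.0046, 0]
    - [0.0, 0, 0.0132, -0.004, 0]
    - [0.0, 0, 0.0134, -0.0033, 0]
    - [0.0, 0, 0.0136, -0.0026, 0]
    - [0.0, 0, 0.0137, -0.002, 0]
    - [0.0, 0, 0.0138, -0.0013, 0]
    - [0.0, 0, 0.0138, -0.0006, 0]
    - [0.0, 0, 0, 0, 0]

```text
time: 6.1
position: [0.5472, 0.1923, 0.4847]
tool_rot: [-0.054, 0.999, 0.001, 0.001]
ft_force: [-0.3, -0.9, 7.5]
grip_width: 0.0086
grasp_force: 30.0
```

```bash
python3 - <<'E'
from h import *
rel(*sh(0,.15),.335)
E
```

```text
g [0.5473 0.1924 0.3374] shift [-0.0011  0.0036  0.0024] yaw_y 96.16 F [-0.3 -0.9  7.5] w 0.0086 gf 30.0 t 6.1
```

>>> step_arm:
  increments:
    - [0.0, 0, 0.0138, 0.001, 0]
    - [0.0, 0, 0.0138, 0.0015, 0]
    - [0.0, 0, 0.0138, 0.0018, 0]
    - [0.0, 0, 0.0137, 0.0024, 0]
    - [0.0, 0, 0.0136, 0.003, 0]
    - [0.0, 0, 0.0134, 0.0036, 0]
    - [0.0, 0, 0.0132, 0.004, 0]
    - [0.0, 0, 0.013, 0.0047, 0]
    - [0.0, 0, 0.0128, 0.0053, 0]
    - [0.0, 0, 0.0125, 0.0059, 0]
    - [0.0, 0, 0, 0, 0]

```text
time: 7.02
position: [0.5327, 0.3257, 0.4512]
tool_rot: [-0.054, 0.999, 0.002, 0.001]
ft_force: [-0.8, 6.2, 9.6]
grip_width: 0.0088
grasp_force: 30.0
```

```bash
python3 - <<'E'
from h import *
rel(*sh(0,.15),.335)
E
```

```text
g [0.5329 0.3264 0.3039] shift [-0.0011 -0.131  -0.0317] yaw_y 96.2 F [-0.8  6.2  9.6] w 0.0088 gf 30.0 t 7.02
```

>>> step_arm:
  increments:
    - [0.026, 0, 0, 0, 0]
    - [0.026, 0, 0, 0, 0]
    - [0.026, 0, 0, 0, 0]
    - [0.026, 0, 0.003, -0.008, 0]
    - [0.026, 0, 0.003, -0.008, 0]
    - [0.026, 0, 0.002, -0.008, 0]
    - [0.026, 0, 0, -0.012, 0]
    - [0.026, 0, 0, -0.012, 0]
    - [0.026, 0, 0, -0.012, 0]
    - [0.026, 0, -0.01, -0.01, 0]
    - [0.026, 0, -0.02, 0, 0]
    - [0.026, 0, -0.03, 0, 0]
    - [0.05, 0, -0.03, 0, 0]
    - [0.05, 0, -0.03, 0, 0]
    - [0.05, 0, -0.03, 0, 0]
    - [0.05, 0, -0.03, 0, 0]
    - [0.05, 0, -0.03, 0, 0]
    - [0.05, 0, -0.03, 0, 0]
    - [0.06, 0, -0.03, 0, 0]
    - [0.06, 0, -0.03, 0, 0]

```text
time: 8.68
position: [0.564, 0.0303, 0.5217]
tool_rot: [-0.052, 0.999, -0.0, 0.0]
ft_force: [0.5, 1.1, -0.5]
grip_width: 0.0592
grasp_force: 0.0
```

```bash
python3 - <<'E'
from h import *
rel(.595,-.264,.033)
P,im,d=grab("scene",'s2')
cv2.imwrite('pics/s2.png',cv2.resize(im[80:320,120:440],(800,600)))
for n in('scene','side'):
    P,im,d=grab(n)
    for c,a in jars(P,im): print(n,c,onplane(P,*c,.036)[:2].round(3))
E
```

```text
g [0.5641 0.0303 0.3744] shift [ 3.000e-04 -2.957e-01  3.415e-01] yaw_y 96.01 F [ 0.5  1.1 -0.5] w 0.0592 gf 0.0 t 8.68
scene [179.0530303  222.73484848] [ 0.433 -0.271]
scene [146.18831169 250.79220779] [ 0.451 -0.392]
scene [218.64375 258.4    ] [ 0.595 -0.264]
scene [177.75925926 271.37654321] [ 0.557 -0.367]
side [298.05405405 157.09009009] [ 0.556 -0.366]
side [337.36363636 161.75206612] [ 0.451 -0.391]
side [270.99212598 174.94488189] [ 0.594 -0.264]
side [330.83916084 190.43356643] [ 0.432 -0.27 ]
```

View pics/s2.png

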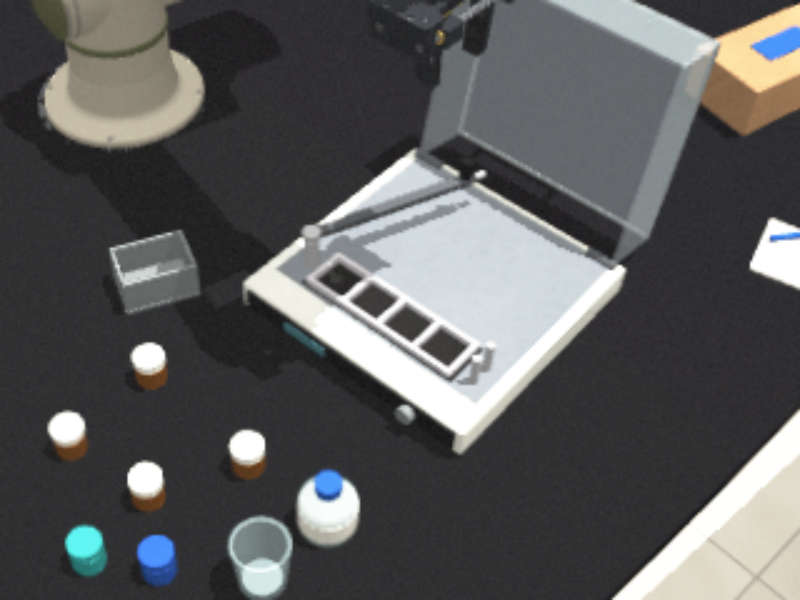

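The guard stands open. In this crop the four amber, white-capped jars are at (149,365), (68,435), (147,486) and (247,454). The turquoise (86,550) and blue (157,560) look-alikes don't fit the description, so I leave them. The four dark pockets run from (342,275) to (447,347).

```bash
python3 - <<'E'
from h import *
S=[sh(x,-.085) for x in(-.075,-.025,.025,.075)]
for n in('scene','side'):
    P,im,d=grab(n);g=im.max(2)
    for s in S:
        u,v=proj(P,[*s,.05]);
        H=22; m=np.zeros(g.shape,np.uint8); m[int(v)-H:int(v)+H,int(u)-H:int(u)+H]=1
        thr=110; q=((g<thr)&(m>0)).astype(np.uint8)
        N,l,st,c=cv2.connectedComponentsWithStats(q); i=l[int(round(v)),int(round(u))]
        if i==0: print(n,'none',g[int(v),int(u)]);continue
        print(n,st[i,4],onplane(P,*c[i],.050)[:2].round(4),np.round(s,4))
E
```

```text
scene 125 [ 0.4947 -0.0428] [ 0.498  -0.0454]
scene 128 [ 0.5449 -0.0368] [ 0.5477 -0.0401]
scene 135 [ 0.5946 -0.0319] [ 0.5974 -0.0349]
scene 143 [ 0.6445 -0.026 ] [ 0.6472 -0.0297]
side 451 [ 0.4858 -0.0375] [ 0.498  -0.0454]
side 213 [ 0.5463 -0.0385] [ 0.5477 -0.0401]
side 198 [ 0.5963 -0.0333] [ 0.5974 -0.0349]
side 190 [ 0.6459 -0.0279] [ 0.6472 -0.0297]
```

>>> step_arm:
  increments:
    - [0.06, 0, -0.015, 0.008, 0]
    - [0.06, 0, -0.025, 0.015, 0]
    - [0.06, 0, -0.025, 0.015, 0]
    - [0.06, 0, -0.025, 0.015, 0]
    - [0.06, 0, -0.025, 0.015, 0]
    - [0.06, 0, -0.025, 0.015, 0]
    - [0.06, 0, -0.025, 0.015, 0]
    - [0.06, 0, -0.025, 0.015, 0]
    - [0.06, 0, -0.025, 0.02, 0]
    - [0.06, 0, -0.025, 0.02, 0]
    - [0.06, 0, -0.025, 0.02, 0]
    - [0.06, 0, -0.025, 0.025, 0]
    - [0.06, 0, -0.006, 0.025, 0]
    - [0.06, 0, 0, 0.025, 0]
    - [0.06, 0, 0, 0.02, 0]
    - [0.06, 0, 0, 0, 0]
    - [0.06, 0, 0, 0, 0]

```text
time: 10.35
position: [0.5959, -0.2611, 0.2529]
tool_rot: [-0.053, 0.999, 0.0, -0.0]
ft_force: [0.3, 0.2, -0.7]
grip_width: 0.0597
grasp_force: 0.0
```

```bash
python3 - <<'E'
from h import *
rel(.5945,-.264,.030)
for n in('scene','side','wrist'):
    P,im,d=grab(n,'w3' if n=='wrist' else None)
    for c,a in jars(P,im): print(n,c,a,onplane(P,*c,.036)[:2].round(4))
E
```

```text
g [ 0.5957 -0.261   0.1056] shift [ 0.0015 -0.0029  0.0756] yaw_y 96.1 F [ 0.3  0.2 -0.7] w 0.0597 gf 0.0 t 10.35
scene [178.90740741 222.57407407] 108 [ 0.4319 -0.2705]
scene [146.01438849 250.72661871] 139 [ 0.4507 -0.3918]
scene [218.72992701 258.3649635 ] 137 [ 0.5953 -0.2641]
scene [177.59574468 271.07092199] 141 [ 0.5562 -0.3668]
```

>>> step_arm:
  increments:
    - [0.06, 0.001, -0.003, 0.015, 0]
    - [0.06, 0, 0, 0.015, 0]
    - [0.06, 0, 0, 0.015, 0]
    - [0.06, 0, 0, 0.015, 0]
    - [0.06, 0, 0, 0.0155, 0]
    - [0.06, 0, 0, 0, 0]
    - [0.0, 0, 0, 0, 0]
    - [0.0, 0, 0, 0, 0]
    - [0.0, 0, 0, 0, 0]
    - [0.0, 0, 0, 0, 0]
    - [0.0, 0, 0, 0, 0]
    - [0.0, 0, 0, 0, 0]

```text
time: 11.5
position: [0.595, -0.2652, 0.1786]
tool_rot: [-0.053, 0.999, -0.0, 0.001]
ft_force: [-0.9, 1.6, 6.1]
grip_width: 0.0352
grasp_force: 30.0
```

```bash
sed -i 's/^C=np.array.*$/C=np.array([.5616,.0494]);YAW=np.radians(6.0)/' h.py; python3 - <<'E'
from h import *
rel(*sh(.075,-.085),.077)
E
```

```text
g [ 0.5952 -0.2653  0.0313] shift [-0.0746  0.2314 -0.0459] yaw_y 96.03 F [-0.9  1.6  6.1] w 0.0352 gf 30.0 t 11.5
```

>>> step_arm:
  increments:
    - [0.0, 0, 0, -0.01, 0]
    - [0.0, 0, 0, -0.02, 0]
    - [0.0, 0, 0, -0.02, 0]
    - [0.0, 0, 0, -0.02, 0]
    - [0.0, -0.0066, 0.021, -0.02, 0]
    - [0.0, -0.0068, 0.021, 0, 0]
    - [0.0, -0.0068, 0.021, 0, 0]
    - [0.0, -0.0068, 0.021, 0, 0]
    - [0.0, -0.0068, 0.021, 0, 0]
    - [0.0, -0.0068, 0.021, 0, 0]
    - [0.0, -0.0068, 0.021, 0, 0]
    - [0.0, -0.0068, 0.021, 0, 0]
    - [0.0, -0.0068, 0.021, 0, 0]
    - [0.0, -0.0068, 0.021, 0, 0]
    - [0.0, -0.0068, 0.0214, 0, 0]
    - [0.0, 0, 0, 0, 0]
    - [0.0, 0, 0, 0, 0]

```text
time: 12.92
position: [0.6446, -0.0265, 0.2677]
tool_rot: [-0.053, 0.999, -0.0, 0.0]
ft_force: [0.3, 0.1, -0.6]
grip_width: 0.0354
grasp_force: 30.0
```

```bash
python3 - <<'E'
from h import *
rel(*sh(.075,-.085),.077)
P,im,d=grab('wrist','w4')
E
```

```text
g [ 0.6446 -0.0265  0.1204] shift [-0.0003 -0.0008  0.0434] yaw_y 96.13 F [ 0.3  0.1 -0.6] w 0.0354 gf 30.0 t 12.92
```

View pics/w4.png

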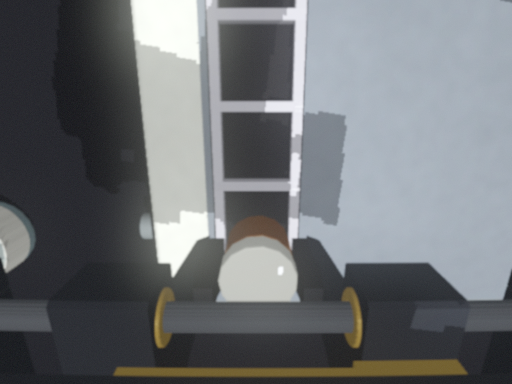

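The wrist view shows the jar held upright over pocket 3, and the row centred near column 257. Pocket 2 spans rows 112–179 and pocket 1 rows 22–101.

```bash
python3 - <<'E'
from h import *
P=r.camera_params('wrist')
for q,b in(((222,292,112,179),.025),((220.5,294,22,101),-.025)):
    l,rr,t,bt=q
    A=onplane(P,np.array([l,rr,l,rr]),np.array([t,t,bt,bt]),.055);print(A[:,:2].round(4).tolist(),A.mean(0),np.ptp(A,0),sh(b,-.085))
E
```

```text
[[0.576, -0.057], [0.5715, -0.0148], [0.6178, -0.0539], [0.613, -0.0089]] [ 0.59457668 -0.03365131  0.055     ] [0.04628476 0.04803002 0.        ] [ 0.59534797 -0.03252115]
[[0.5271, -0.0615], [0.5227, -0.0204], [0.5697, -0.0583], [0.565, -0.0144]] [ 0.54612354 -0.03865626  0.055     ] [4.70576375e-02 4.70411899e-02 2.77555756e-17] [ 0.54562187 -0.03774757]
```

>>> step_arm:
  increments:
    - [0.0, 0, -0.0008, 0.01, 0]
    - [0.0, 0, 0, 0.012, 0]
    - [0.0, 0, 0, 0.008, 0]
    - [0.0, 0, 0, 0.007, 0]
    - [0.0, 0, 0, 0.006, 0]
    - [0.0, 0, 0, 0, 0]
    - [0.0, 0, 0, 0, 0]

```text
time: 13.55
position: [0.6447, -0.0281, 0.2239]
tool_rot: [-0.052, 0.999, 0.0, -0.0]
ft_force: [0.2, -0.4, -0.7]
grip_width: 0.0352
grasp_force: 30.0
```

>>> step_arm:
  increments:
    - [0.056, 0, 0, 0, 0]
    - [0.056, 0, 0, 0, 0]
    - [0.056, 0, 0, 0, 0]
    - [0.056, 0, 0, -0.015, 0]
    - [0.056, 0, 0, -0.02, 0]
    - [0.056, 0, 0, -0.025, 0]
    - [0.056, 0.008, -0.02, -0.02, 0]
    - [0.056, 0.0105, -0.028, 0, 0]
    - [0.056, 0.0105, -0.028, 0, 0]
    - [0.056, 0.0105, -0.028, 0, 0]
    - [0.056, 0.0105, -0.028, 0, 0]
    - [0.056, 0.0105, -0.028, 0, 0]
    - [0.056, 0.0105, -0.028, 0, 0]
    - [0.056, 0.0105, -0.028, 0, 0]
    - [0.056, 0.0105, -0.028, 0, 0]
    - [0.056, 0.0105, -0.028, 0.01, 0]
    - [0.056, 0.0105, -0.028, 0.015, 0]
    - [0.056, 0.0105, -0.028, 0.02, 0]
    - [0.056, 0, 0, 0.01, 0]
    - [0.056, 0, 0, 0, 0]

```text
time: 15.22
position: [0.5554, -0.3679, 0.2464]
tool_rot: [-0.051, 0.999, 0.002, -0.002]
ft_force: [0.6, 1.0, -0.0]
grip_width: 0.0558
grasp_force: 0.0
```

```bash
python3 - <<'E'
from h import *
rel(.5565,-.3665,.0305)
for n in('scene','side'):
    P,im,d=grab(n,'j'+n)
    for c,a in jars(P,im): print(n,c,a,onplane(P,*c,.036)[:2].round(4),onplane(P,*c,.081)[:2].round(4))
print(sh(.075,-.085))
E
```

```text
g [ 0.5549 -0.3674  0.0991] shift [-0.0019  0.0005  0.0686] yaw_y 95.9 F [ 0.6  1.  -0. ] w 0.0558 gf 0.0 t 15.22
scene [177.75694444 271.29861111] 144 [ 0.557  -0.3669] [ 0.5835 -0.3806]
side [330.67910448 190.13432836] 134 [ 0.4326 -0.2706] [ 0.422  -0.2199]
[ 0.64507406 -0.02729473]
```

>>> step_arm:
  increments:
    - [0.056, -0.0015, 0.0005, 0.015, 0]
    - [0.056, 0, 0, 0.015, 0]
    - [0.056, 0, 0, 0.015, 0]
    - [0.056, 0, 0, 0.015, 0]
    - [0.056, 0, 0, 0.0085, 0]
    - [0.056, 0, 0, 0, 0]
    - [0.0, 0, 0, 0, 0]
    - [0.0, 0, 0, 0, 0]
    - [0.0, 0, 0, 0, 0]
    - [0.0, 0, 0, 0, 0]
    - [0.0, 0, 0, 0, 0]

```text
time: 16.23
position: [0.558, -0.3665, 0.182]
tool_rot: [-0.053, 0.999, -0.001, 0.001]
ft_force: [-0.7, 2.2, 5.6]
grip_width: 0.0353
grasp_force: 30.0
```

```bash
python3 - <<'E'
from h import *
rel(*sh(.025,-.085),.077)
E
```

```text
g [ 0.5582 -0.3667  0.0347] shift [-0.072   0.3284 -0.0426] yaw_y 96.03 F [-0.7  2.2  5.6] w 0.0353 gf 30.0 t 16.23
```

>>> step_arm:
  increments:
    - [0.0, 0, 0, -0.01, 0]
    - [0.0, 0, 0, -0.02, 0]
    - [0.0, 0, 0, -0.02, 0]
    - [0.0, -0.002, 0.01, -0.02, 0]
    - [0.0, -0.0055, 0.0245, -0.02, 0]
    - [0.0, -0.0055, 0.0245, 0, 0]
    - [0.0, -0.0055, 0.0245, 0, 0]
    - [0.0, -0.0055, 0.0245, 0, 0]
    - [0.0, -0.0055, 0.0245, 0, 0]
    - [0.0, -0.0055, 0.0245, 0, 0]
    - [0.0, -0.0055, 0.0245, 0, 0]
    - [0.0, -0.0055, 0.0245, 0, 0]
    - [0.0, -0.0055, 0.0245, 0, 0]
    - [0.0, -0.0055, 0.0245, 0, 0]
    - [0.0, -0.0055, 0.0245, 0, 0]
    - [0.0, -0.0055, 0.0245, 0, 0]
    - [0.0, -0.0055, 0.0245, 0, 0]
    - [0.0, -0.0055, 0.0244, 0, 0]
    - [0.0, 0, 0, 0, 0]
    - [0.0, 0, 0, 0, 0]

```text
time: 17.9
position: [0.5993, -0.0064, 0.2713]
tool_rot: [-0.054, 0.999, -0.0, 0.0]
ft_force: [0.2, -0.3, -0.6]
grip_width: 0.0351
grasp_force: 30.0
```

```bash
python3 - <<'E'
from h import *
rel(*sh(.025,-.085),.080)
E
```

```text
g [ 0.5993 -0.0065  0.124 ] shift [ 0.0067 -0.0255  0.044 ] yaw_y 96.14 F [ 0.2 -0.3 -0.6] w 0.0351 gf 30.0 t 17.9
```

>>> step_arm:
  increments:
    - [0.0, 0.0026, -0.013, 0, 0]
    - [0.0, 0.0026, -0.0125, 0, 0]
    - [0.0, 0, 0, 0.01, 0]
    - [0.0, 0, 0, 0.012, 0]
    - [0.0, 0, 0, 0.008, 0]
    - [0.0, 0, 0, 0.008, 0]
    - [0.0, 0, 0, 0.006, 0]
    - [0.0, 0, 0, 0, 0]
    - [0.0, 0, 0, 0, 0]

```text
time: 18.65
position: [0.5968, -0.0329, 0.2264]
tool_rot: [-0.053, 0.999, 0.0, -0.0]
ft_force: [-0.1, 1.0, 0.0]
grip_width: 0.0352
grasp_force: 30.0
```

```bash
python3 - <<'E'
from h import *
rel(*sh(.025,-.085),.080)
E
```

```text
g [ 0.5968 -0.0329  0.0791] shift [ 0.0014  0.0005 -0.0009] yaw_y 96.05 F [-0.1  1.   0. ] w 0.0352 gf 30.0 t 18.65
```

>>> step_arm:
  increments:
    - [0.056, 0, 0, 0, 0]
    - [0.056, 0, 0, 0, 0]
    - [0.056, 0, 0, 0, 0]
    - [0.056, 0, 0, -0.015, 0]
    - [0.056, 0, 0, -0.02, 0]
    - [0.056, 0, 0, -0.025, 0]
    - [0.056, 0.0082, -0.0091, -0.02, 0]
    - [0.056, 0.02, -0.023, 0, 0]
    - [0.056, 0.02, -0.023, 0, 0]
    - [0.056, 0.02, -0.024, 0, 0]
    - [0.056, 0.02, -0.023, 0, 0]
    - [0.056, 0.02, -0.023, 0, 0]
    - [0.056, 0.02, -0.024, 0, 0]
    - [0.056, 0.02, -0.023, 0, 0]
    - [0.056, 0.02, -0.023, 0.01, 0]
    - [0.056, 0.02, -0.024, 0.02, 0]
    - [0.056, 0, 0, 0.02, 0]
    - [0.056, 0, 0, 0, 0]
    - [0.056, 0, 0, 0, 0]

```text
time: 20.23
position: [0.4327, -0.2707, 0.2567]
tool_rot: [-0.052, 0.999, 0.001, -0.0]
ft_force: [0.0, 0.9, 0.8]
grip_width: 0.0558
grasp_force: 0.0
```

```bash
python3 - <<'E'
from h import *
rel(.4325,-.2705,.0305)
for n in('scene','side'):
    P,im,d=grab(n,'j'+n)
    for c,a in jars(P,im): print(n,c,a,onplane(P,*c,.036)[:2].round(4),onplane(P,*c,.081)[:2].round(4))
print(sh(.075,-.085),sh(.025,-.085))
E
```

```text
g [ 0.4325 -0.2705  0.1094] shift [-0.     -0.0001  0.0789] yaw_y 96.01 F [0.  0.9 0.8] w 0.0558 gf 0.0 t 20.23
scene [179.20325203 223.03252033] 123 [ 0.4337 -0.2708] [ 0.4658 -0.2888]
scene [146.35915493 250.9084507 ] 142 [ 0.4518 -0.3914] [ 0.483 -0.404]
side [330.728 189.856] 125 [ 0.4328 -0.2716] [ 0.4222 -0.2209]
[ 0.64507406 -0.02729473] [ 0.59534797 -0.03252115]
```

>>> step_arm:
  increments:
    - [0.056, -0.0005, -0.0005, 0.015, 0]
    - [0.056, 0, 0, 0.015, 0]
    - [0.056, 0, 0, 0.015, 0]
    - [0.056, 0, 0, 0.015, 0]
    - [0.056, 0, 0, 0.0185, 0]
    - [0.056, 0, 0, 0, 0]
    - [0.0, 0, 0, 0, 0]
    - [0.0, 0, 0, 0, 0]
    - [0.0, 0, 0, 0, 0]
    - [0.0, 0, 0, 0, 0]
    - [0.0, 0, 0, 0, 0]

```text
time: 21.25
position: [0.4336, -0.2713, 0.1796]
tool_rot: [-0.053, 0.999, -0.001, 0.001]
ft_force: [1.1, 2.0, 7.4]
grip_width: 0.035
grasp_force: 30.0
```

```bash
python3 - <<'E'
from h import *
rel(*sh(-.025,-.085),.077)
E
```

```text
g [ 0.4338 -0.2716  0.0323] shift [-0.1358  0.2207 -0.0448] yaw_y 96.03 F [1.1 2.  7.4] w 0.035 gf 30.0 t 21.25
```

>>> step_arm:
  increments:
    - [0.0, 0, 0, -0.01, 0]
    - [0.0, 0, 0, -0.02, 0]
    - [0.0, 0, 0, -0.02, 0]
    - [0.0, 0, 0, -0.02, 0]
    - [0.0, -0.0136, 0.0221, -0.02, 0]
    - [0.0, -0.0136, 0.0221, 0, 0]
    - [0.0, -0.0136, 0.0221, 0, 0]
    - [0.0, -0.0136, 0.0221, 0, 0]
    - [0.0, -0.0136, 0.0221, 0, 0]
    - [0.0, -0.0136, 0.0221, 0, 0]
    - [0.0, -0.0136, 0.0221, 0, 0]
    - [0.0, -0.0136, 0.0221, 0, 0]
    - [0.0, -0.0136, 0.0221, 0, 0]
    - [0.0, -0.0136, 0.0221, 0, 0]
    - [0.0, 0, 0, 0, 0]
    - [0.0, 0, 0, 0, 0]

```text
time: 22.58
position: [0.5453, -0.0364, 0.269]
tool_rot: [-0.054, 0.999, -0.0, 0.0]
ft_force: [1.4, -1.3, -0.0]
grip_width: 0.0353
grasp_force: 30.0
```

```bash
python3 - <<'E'
from h import *
rel(*sh(-.025,-.085),.0778)
E
```

```text
g [ 0.5453 -0.0364  0.1217] shift [-0.0001 -0.0013  0.0439] yaw_y 96.15 F [ 1.4 -1.3 -0. ] w 0.0353 gf 30.0 t 22.58
```

Then release and go to the last jar at (0.451,-0.391): tool-frame shift about (0.130,-0.343).

>>> step_arm:
  increments:
    - [0.0, 0, -0.0013, 0.01, 0]
    - [0.0, 0, 0, 0.012, 0]
    - [0.0, 0, 0, 0.009, 0]
    - [0.0, 0, 0, 0.007, 0]
    - [0.0, 0, 0, 0.006, 0]
    - [0.0, 0, 0, 0, 0]
    - [0.0, 0, 0, 0, 0]
    - [0.056, 0, 0, 0, 0]
    - [0.056, 0, 0, 0, 0]
    - [0.056, 0, 0, 0, 0]

```text
time: 23.42
position: [0.5454, -0.0385, 0.2244]
tool_rot: [-0.053, 0.999, -0.0, 0.0]
ft_force: [-1.0, -0.2, 0.3]
grip_width: 0.0531
grasp_force: 0.0
```

>>> step_arm:
  increments:
    - [0.056, 0, 0, -0.015, 0]
    - [0.056, 0, 0, -0.02, 0]
    - [0.056, 0, 0, -0.025, 0]
    - [0.056, 0.009, -0.022, -0.02, 0]
    - [0.056, 0.011, -0.029, 0, 0]
    - [0.056, 0.011, -0.029, 0, 0]
    - [0.056, 0.011, -0.029, 0, 0]
    - [0.056, 0.011, -0.029, 0, 0]
    - [0.056, 0.011, -0.029, 0, 0]
    - [0.056, 0.011, -0.029, 0, 0]
    - [0.056, 0.011, -0.029, 0, 0]
    - [0.056, 0.011, -0.029, 0, 0]
    - [0.056, 0.011, -0.029, 0.01, 0]
    - [0.056, 0.011, -0.029, 0.02, 0]
    - [0.056, 0.011, -0.031, 0.02, 0]
    - [0.056, 0, 0, 0, 0]
    - [0.056, 0, 0, 0, 0]

```text
time: 24.83
position: [0.4514, -0.3942, 0.2531]
tool_rot: [-0.051, 0.999, 0.001, -0.001]
ft_force: [0.3, 0.7, -0.6]
grip_width: 0.0559
grasp_force: 0.0
```

```bash
python3 - <<'E'
from h import *
rel(.451,-.391,.031)
for n in('scene','side'):
    P,im,d=grab(n,'j'+n)
    for c,a in jars(P,im): print(n,c,a,onplane(P,*c,.036)[:2].round(4),onplane(P,*c,.081)[:2].round(4))
E
```

```text
g [ 0.4512 -0.3939  0.1058] shift [-0.0002  0.0028  0.0748] yaw_y 95.9 F [ 0.3  0.7 -0.6] w 0.0559 gf 0.0 t 24.83
scene [146.40441176 250.97794118] 136 [ 0.452  -0.3915] [ 0.4833 -0.404 ]
side [337.05434783 160.82608696] 92 [ 0.4529 -0.3941] [ 0.4411 -0.3358]
```

>>> step_arm:
  increments:
    - [0.056, -0.0005, 0.0025, 0.015, 0]
    - [0.056, 0, 0, 0.015, 0]
    - [0.056, 0, 0, 0.015, 0]
    - [0.056, 0, 0, 0.015, 0]
    - [0.056, 0, 0, 0.015, 0]
    - [0.056, 0, 0, 0, 0]
    - [0.0, 0, 0, 0, 0]
    - [0.0, 0, 0, 0, 0]
    - [0.0, 0, 0, 0, 0]
    - [0.0, 0, 0, 0, 0]
    - [0.0, 0, 0, 0, 0]

```text
time: 25.85
position: [0.4527, -0.3907, 0.1807]
tool_rot: [-0.053, 0.999, -0.001, 0.001]
ft_force: [0.5, 2.1, 5.8]
grip_width: 0.0353
grasp_force: 30.0
```

```bash
python3 - <<'E'
from h import *
rel(*sh(-.075,-.085),.077)
E
```

```text
g [ 0.4529 -0.3909  0.0334] shift [-0.0794  0.3414 -0.044 ] yaw_y 96.04 F [0.5 2.1 5.8] w 0.0353 gf 30.0 t 25.85
```

>>> step_arm:
  increments:
    - [0.0, 0, 0, -0.01, 0]
    - [0.0, 0, 0, -0.02, 0]
    - [0.0, 0, 0, -0.02, 0]
    - [0.0, -0.0058, 0.0244, -0.02, 0]
    - [0.0, -0.0058, 0.0244, -0.02, 0]
    - [0.0, -0.0058, 0.0244, 0, 0]
    - [0.0, -0.0058, 0.0244, 0, 0]
    - [0.0, -0.0058, 0.0244, 0, 0]
    - [0.0, -0.0058, 0.0244, 0, 0]
    - [0.0, -0.0058, 0.0244, 0, 0]
    - [0.0, -0.0058, 0.0244, 0, 0]
    - [0.0, -0.0058, 0.0244, 0, 0]
    - [0.0, -0.0058, 0.0244, 0, 0]
    - [0.0, -0.0058, 0.0244, 0, 0]
    - [0.0, -0.0058, 0.0244, 0, 0]
    - [0.0, -0.0058, 0.0244, 0, 0]
    - [0.0, -0.0058, 0.0244, 0, 0]
    - [0.0, 0, 0, 0, 0]
    - [0.0, 0, 0, 0, 0]

```text
time: 27.43
position: [0.4972, -0.0417, 0.2699]
tool_rot: [-0.054, 0.999, -0.0, 0.0]
ft_force: [-0.2, -0.3, -1.0]
grip_width: 0.0354
grasp_force: 30.0
```

```bash
python3 - <<'E'
from h import *
rel(*sh(-.075,-.085),.0785)
E
```

```text
g [ 0.4973 -0.0418  0.1226] shift [ 0.0016 -0.001   0.0441] yaw_y 96.15 F [-0.2 -0.3 -1. ] w 0.0354 gf 30.0 t 27.43
```

Then a lift, and a retreat toward shaker -y so the cameras see the row.

>>> step_arm:
  increments:
    - [0.0, 0, -0.001, 0.01, 0]
    - [0.0, 0, 0, 0.012, 0]
    - [0.0, 0, 0, 0.009, 0]
    - [0.0, 0, 0, 0.007, 0]
    - [0.0, 0, 0, 0.006, 0]
    - [0.0, 0, 0, 0, 0]
    - [0.0, 0, 0, 0, 0]
    - [0.056, 0, 0, 0, 0]
    - [0.056, 0, 0, 0, 0]
    - [0.056, 0, 0, 0, 0]
    - [0.056, 0, 0, -0.015, 0]
    - [0.056, 0, 0, -0.02, 0]
    - [0.056, 0, 0, -0.025, 0]
    - [0.056, 0, 0, -0.025, 0]
    - [0.05, 0, 0, -0.025, 0]
    - [0.05, 0.02, 0.03, -0.02, 0]
    - [0.05, 0.02, 0.03, 0, 0]
    - [0.05, 0.01, 0.03, 0, 0]
    - [0.05, 0, 0.03, 0, 0]
    - [0.05, 0, 0, 0, 0]

```text
time: 29.1
position: [0.4337, 0.0739, 0.3558]
tool_rot: [-0.054, 0.999, 0.0, 0.0]
ft_force: [0.1, -1.2, 0.7]
grip_width: 0.05
grasp_force: 0.0
```

```bash
python3 - <<'E'
from h import *
k=sh(-.12+.205*np.cos(1.2),-.085+.205*np.sin(1.2)); rel(*k,.120); print('knob',k)
P,im,d=grab('scene'); cv2.imwrite('pics/s5.png',cv2.resize(im[120:288,180:404],(800,600)))
X=pts(P,d);m=(np.hypot(X[...,0]-k[0],X[...,1]-k[1])<.03)&(X[...,2]>.1)&(X[...,2]<.14)
print(m.sum(),np.median(X[m],0),X[m].max(0))
P,im,d=grab('side');X=pts(P,d);m=(np.hypot(X[...,0]-k[0],X[...,1]-k[1])<.03)&(X[...,2]>.1)&(X[...,2]<.14)
print(m.sum(),np.median(X[m],0),X[m].max(0))
E
```

```text
g [0.4338 0.0741 0.2085] shift [-0.079   0.0678  0.0886] yaw_y 96.22 F [ 0.1 -1.2  0.7] w 0.05 gf 0.0 t 29.1
knob [0.50504665 0.15010827]
49 [0.50688913 0.14519401 0.11552512] [0.51329951 0.15565952 0.12741782]
  return _methods._mean(a, axis=axis, dtype=dtype,
  ret = um.true_divide(
Traceback (most recent call last):
ValueError: zero-size array to reduction operation maximum which has no identity
```

View pics/s5.png

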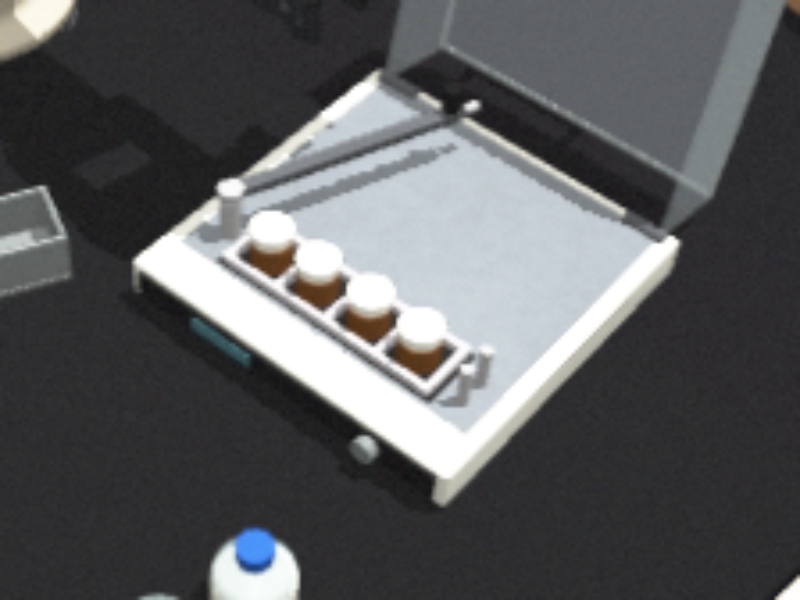

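The crop shows all four jars upright in the pockets at (271,240), (318,272), (369,306) and (420,338). The bar is parked with its knob at (470,106). I turn the gripper 90° so that its long side clears the open guard.

>>> step_arm:
  increments:
    - [0.05, 0, 0, 0, 0.1124]
    - [0.05, 0, 0, 0, 0.1124]
    - [0.05, 0, 0, 0, 0.1124]
    - [0.05, 0, 0, 0, 0.1124]
    - [0.05, 0, 0, 0, 0.1124]
    - [0.05, 0, 0, 0, 0.1124]
    - [0.05, 0, 0, 0, 0.1124]
    - [0.05, 0, 0, 0, 0.1124]
    - [0.05, 0, 0, 0, 0.1124]
    - [0.05, 0, 0, 0, 0.1124]
    - [0.05, 0, 0, 0, 0.1124]
    - [0.05, 0, 0, 0, 0.1124]
    - [0.05, 0, 0, 0, 0.1124]
    - [0.05, 0, 0, 0, 0.1124]
    - [0.05, 0.0135, 0.016, 0, 0]
    - [0.05, 0.0135, 0.016, 0, 0]
    - [0.05, 0.0135, 0.016, 0, 0]
    - [0.05, 0.0135, 0.016, 0, 0]
    - [0.05, 0.0138, 0.015, 0, 0]
    - [0.05, 0, 0, 0, 0]

```text
time: 30.87
position: [0.5085, 0.1466, 0.3548]
tool_rot: [0.67, 0.742, 0.0, 0.0]
ft_force: [0.5, 1.0, 0.3]
grip_width: 0.0503
grasp_force: 0.0
```

>>> step_arm:
  increments:
    - [0.05, 0, 0, 0, 0]

```text
time: 30.95
position: [0.5072, 0.1455, 0.3547]
tool_rot: [0.67, 0.742, -0.0, -0.0]
ft_force: [-0.0, -1.2, -0.2]
grip_width: 0.0499
grasp_force: 0.0
```

```bash
python3 - <<'E'
from h import *
k=sh(-.12+.205*np.cos(1.2),-.085+.205*np.sin(1.2)); rel(*k,.122)
P,im,d=grab('wrist','w6')
X=pts(P,d);m=(np.hypot(X[...,0]-k[0],X[...,1]-k[1])<.03)&(X[...,2]>.11)&(X[...,2]<.14)
print(m.sum(),np.median(X[m],0),X[m].min(0),X[m].max(0))
E
```

```text
g [0.5071 0.1454 0.2074] shift [ 0.0049 -0.0015  0.0854] yaw_y 5.86 F [-0.  -1.2 -0.2] w 0.0499 gf 0.0 t 30.95
421 [0.50438496 0.15144369 0.1232563 ] [0.49689468 0.1421855  0.11014232] [0.51226244 0.1572699  0.12550837]
```

View pics/w6.png

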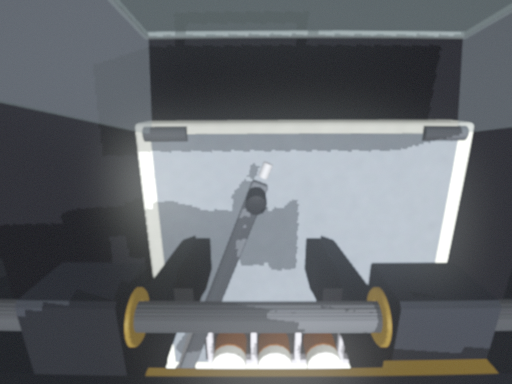

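The wrist view shows the knob at (256,200), about where expected, with the bar running down-left and the guard standing well behind it. Next I check how far the camera stands out on that side.

```bash
python3 - <<'E'
from h import *
P=r.camera_params('wrist');o,_=ray(P,1,1);s=r.read_state();M=R.from_quat(s['tool_rot']).as_matrix();print(M.T@(o-s['position']))
P,im,d=grab('wrist');X=pts(P,d)
Y=(X[...,0]-C[0])*-np.sin(YAW)+(X[...,1]-C[1])*np.cos(YAW)
for v in(15,38,60,100,126):print(v,Y[v,300].round(3),X[v,300,2].round(3))
E
```

```text
[ 0.07672609 -0.00023364  0.02024185]
15 0.241 0.071
38 0.238 0.0
60 0.217 -0.001
100 0.179 -0.001
126 0.155 0.045
```

>>> step_arm:
  increments:
    - [0.05, 0.005, -0.002, 0.015, 0]
    - [0.05, 0, 0, 0.018, 0]
    - [0.05, 0, 0, 0.018, 0]
    - [0.05, 0, 0, 0.018, 0]
    - [0.05, 0, 0, 0.015, 0]
    - [0.05, 0, 0, 0, 0]
    - [0.0, 0, 0, 0, 0]
    - [0.0, 0, 0, 0, 0]
    - [0.0, 0, 0, 0, 0]
    - [0.0, 0, 0, 0, 0]
    - [0.0, 0, 0, 0, 0]
    - [0.0, 0, 0, 0, 0]

```text
time: 32.05
position: [0.5045, 0.1509, 0.2719]
tool_rot: [0.67, 0.742, 0.001, 0.001]
ft_force: [2.9, 0.4, -0.3]
grip_width: 0.0147
grasp_force: 30.0
```

```bash
python3 - <<'E'
from h import *
k=sh(-.12+.205*np.cos(1.2),-.085+.205*np.sin(1.2)); rel(*k,.122)
n=24;da=1.2/n
# shift per row: row shifts in tool frame as it stands, then rolls da. tool y at shaker angle -i*da; tangent dir angle = 1.2-pi/2 - (i+.5)da
ang=1.2-np.pi/2-da/2; c=2*.205*np.sin(da/2); print('row x,y',-0*1, 'y',c*np.cos(ang),'x(shaker y)',c*np.sin(ang),'roll',da)
E
```

```text
g [0.5049 0.151  0.1246] shift [-0.0009  0.0001  0.0026] yaw_y 5.87 F [ 2.9  0.4 -0.3] w 0.0147 gf 30.0 t 32.05
row x,y 0 y 0.00945658571353416 x(shaker y) -0.00395140486987458 roll 0.049999999999999996
```

>>> step_arm:
  increments:
    - [0.0, 0, 0, 0.002, 0]
    - [0.0, -0.004, 0.0095, 0, 0.05]
    - [0.0, -0.004, 0.0095, 0, 0.05]
    - [0.0, -0.004, 0.0095, 0, 0.05]
    - [0.0, -0.004, 0.0095, 0, 0.05]
    - [0.0, -0.004, 0.0095, 0, 0.05]
    - [0.0, -0.004, 0.0095, 0, 0.05]
    - [0.0, -0.004, 0.0095, 0, 0.05]
    - [0.0, -0.004, 0.0095, 0, 0.05]
    - [0.0, -0.004, 0.0095, 0, 0.05]
    - [0.0, -0.004, 0.0095, 0, 0.05]
    - [0.0, -0.004, 0.0095, 0, 0.05]
    - [0.0, -0.004, 0.0095, 0, 0.05]

```text
time: 33.13
position: [0.6076, 0.0854, 0.2717]
tool_rot: [0.86, 0.51, 0.003, 0.001]
ft_force: [0.9, 4.5, 11.8]
grip_width: 0.015
grasp_force: 30.0
```

```bash
cat > k.py <<'E'
from h import *
import sys
a=float(sys.argv[1])
rel(*sh(-.12+.205*np.cos(1.2-a),-.085+.205*np.sin(1.2-a)),.122)
s=r.read_state();v=np.array(s['position'])[:2]-sh(-.12,-.085);print('radius',np.hypot(*v),'bar',1.2-(np.arctan2(v[1],v[0])-YAW))
E
python3 k.py .6
```

```text
g [0.6084 0.0856 0.1244] shift [-0.0009 -0.0008  0.0024] yaw_y -28.64 F [ 0.9  4.5 11.8] w 0.015 gf 30.0 t 33.13
radius 0.20540883105829286 bar 0.6000878565975546
```

>>> step_arm:
  increments:
    - [0.0, -0.004, 0.0095, -0.0015, 0.05]
    - [0.0, -0.004, 0.0095, 0, 0.05]
    - [0.0, -0.004, 0.0095, 0, 0.05]
    - [0.0, -0.004, 0.0095, 0, 0.05]
    - [0.0, -0.004, 0.0095, 0, 0.05]
    - [0.0, -0.004, 0.0095, 0, 0.05]
    - [0.0, -0.004, 0.0095, 0, 0.05]
    - [0.0, -0.004, 0.0095, 0, 0.05]
    - [0.0, -0.004, 0.0095, 0, 0.05]
    - [0.0, -0.004, 0.0095, 0, 0.05]
    - [0.0, -0.004, 0.0095, 0, 0.05]
    - [0.0, 0, 0, 0, 0]

```text
time: 34.13
position: [0.6542, -0.0185, 0.272]
tool_rot: [0.967, 0.256, 0.004, 0.001]
ft_force: [13.9, 1.6, -1.1]
grip_width: 0.0152
grasp_force: 30.0
```

```bash
python3 k.py 1.2
```

```text
g [ 0.6553 -0.0186  0.1247] shift [-0.0041  0.0065  0.0027] yaw_y -60.28 F [13.9  1.6 -1.1] w 0.0152 gf 30.0 t 34.13
radius 0.205123852407209 bar 1.1620111318117141
```

>>> step_arm:
  increments:
    - [0.0, -0.003, 0.0045, 0, 0.02]
    - [0.0, -0.001, 0.0025, 0, 0.02]
    - [0.0, 0, 0, 0, 0]
    - [0.0, 0, 0, 0, 0]

```text
time: 34.47
position: [0.6545, -0.0251, 0.2721]
tool_rot: [0.971, 0.239, 0.005, 0.002]
ft_force: [19.6, 0.8, -3.6]
grip_width: 0.0154
grasp_force: 30.0
```

```bash
python3 k.py 1.2
```

```text
g [ 0.6561 -0.0252  0.1248] shift [-0.0014  0.0004  0.0028] yaw_y -62.35 F [19.6  0.8 -3.6] w 0.0154 gf 30.0 t 34.47
radius 0.204566279971887 bar 1.194354642979046
```

>>> step_arm:
  increments:
    - [0.028, 0, 0, 0, 0]
    - [0.028, 0, 0, 0, 0]
    - [0.028, 0, 0, 0, 0]
    - [0.028, 0, 0, 0, 0]
    - [0.028, 0, 0, -0.008, 0]
    - [0.028, 0, 0, -0.012, 0]
    - [0.028, 0, 0, -0.02, 0]
    - [0.028, 0, 0, -0.03, 0]
    - [0.028, 0, 0, -0.03, 0]
    - [0.028, 0, 0, -0.03, 0]
    - [0.028, 0, 0, -0.03, -0.1]
    - [0.028, 0, 0, -0.03, -0.12]
    - [0.028, 0, 0, -0.01, -0.12]
    - [0.028, 0, 0, 0, -0.12]
    - [0.028, 0, 0, 0, -0.12]
    - [0.028, 0, 0, 0, -0.12]
    - [0.028, 0, 0, 0, -0.12]
    - [0.028, 0, 0, 0, -0.12]
    - [0.028, 0, 0, 0, -0.12]
    - [0.028, 0, 0, 0, -0.12]

```text
time: 36.13
position: [0.6524, -0.0249, 0.4723]
tool_rot: [0.671, 0.741, 0.0, 0.001]
ft_force: [0.1, 0.2, 0.4]
grip_width: 0.0284
grasp_force: 0.0
```

>>> step_arm:
  increments:
    - [0.04, 0, 0, 0, -0.12]
    - [0.04, 0, 0, 0, -0.12]
    - [0.04, 0, 0, 0, -0.12]
    - [0.04, 0, 0, 0, -0.12]
    - [0.04, 0, 0, 0, -0.12]
    - [0.04, 0, 0, 0, -0.12]
    - [0.04, 0, 0, 0, -0.12]
    - [0.04, 0, 0, 0, -0.12]
    - [0.04, 0, 0, 0, -0.12]
    - [0.04, 0, 0, 0, -0.12]
    - [0.04, 0, 0, 0, -0.12]
    - [0.04, 0, 0, 0, -0.12]
    - [0.04, 0, 0, 0, 0]
    - [0.04, 0, 0, 0, 0]

```text
time: 37.3
position: [0.6525, -0.0249, 0.4719]
tool_rot: [0.021, 1.0, -0.0, 0.001]
ft_force: [0.9, -0.5, 0.2]
grip_width: 0.04
grasp_force: 0.0
```

```bash
python3 - <<'E'
from h import *
f=np.arctan2(.13,.252)+1.75;hy=.15-.2836*np.cos(f);hz=.045+.2836*np.sin(f);h=sh(0,hy);print(h,hz);rel(*h,hz+.008)
a=[grab(n)[1] for n in('scene','side')]
cv2.imwrite('pics/s7.png',np.hstack([cv2.resize(a[0][100:292,180:376],(400,392)),cv2.resize(a[1][150:360,110:325],(400,392))]))
E
```

```text
[0.52785163 0.37049433] 0.2698273600942065
g [ 0.6527 -0.025   0.3246] shift [0.1414 0.3899 0.0465] yaw_y 87.59 F [ 0.9 -0.5  0.2] w 0.04 gf 0.0 t 37.3
```

View pics/s7.png

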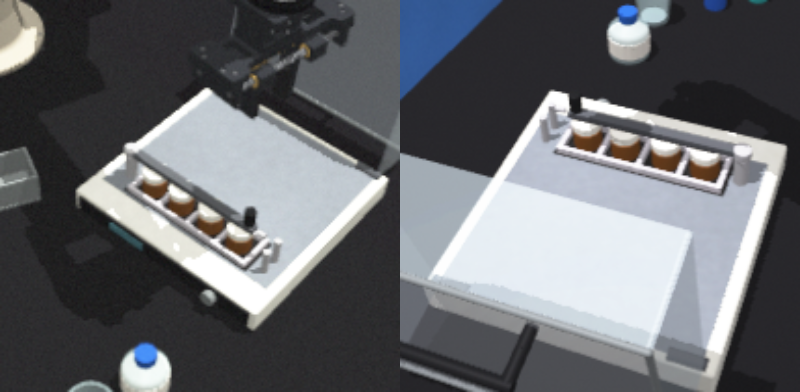

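The left half (scene) and right half (side) show the bar lying over all four jars, with the black knob at (250,215) left and (574,102) right, near the stop posts. The guard stands open, its handle at the lower left of the side view. Next I check the knob numerically and go to the handle.

>>> step_arm:
  increments:
    - [0.04, 0, 0, -0.01, -0.05]
    - [0.04, 0, 0, -0.015, -0.05]
    - [0.04, 0, 0, -0.02, -0.047]
    - [0.04, 0.004, 0.02, 0, 0]
    - [0.04, 0.0052, 0.0255, 0, 0]
    - [0.04, 0.0052, 0.0255, 0, 0]
    - [0.04, 0.0052, 0.0255, 0, 0]
    - [0.04, 0.0052, 0.0255, 0, 0]
    - [0.04, 0.0052, 0.0255, 0, 0]
    - [0.04, 0.0052, 0.0255, 0, 0]
    - [0.04, 0.0052, 0.0255, 0, 0]
    - [0.04, 0.0052, 0.0255, 0, 0]
    - [0.04, 0.0052, 0.0255, 0, 0]
    - [0.04, 0.0052, 0.0255, 0, 0]
    - [0.04, 0.0052, 0.0255, 0, 0]
    - [0.04, 0.0052, 0.0255, 0, 0]
    - [0.04, 0.0052, 0.0255, 0, 0]
    - [0.04, 0.0052, 0.0255, 0, 0]
    - [0.04, 0, 0, 0, 0]

```text
time: 38.98
position: [0.5338, 0.345, 0.5159]
tool_rot: [-0.055, 0.998, 0.001, -0.0]
ft_force: [0.4, 0.6, 0.4]
grip_width: 0.04
grasp_force: 0.0
```

```bash
python3 - <<'E'
from h import *
h=np.array([.52785,.3705]);rel(*h,.278)
for n in('scene','side'):
    P,im,d=grab(n);X=pts(P,d)
    m=(im.max(2)<70)&(X[...,2]>.105)&(X[...,2]<.13)&(abs(X[...,0]-.65)<.04)&(abs(X[...,1]+.03)<.04)&(d>0)
    print(n,'knob',m.sum(),X[m].mean(0) if m.any() else 0, sh(.085,-.085))
    m=(im.max(2)<60)&(abs(X[...,2]-.27)<.02)&(abs(X[...,0]-.528)<.09)&(abs(X[...,1]-.37)<.06)&(d>0)
    print('handle',m.sum(),cv2.minAreaRect(X[m][:,:2].astype(np.float32)),np.median(X[m],0) if m.any() else 0)
P,im,d=grab('wrist','w8')
E
```

```text
g [0.5337 0.3451 0.3686] shift [0.003  0.0258 0.0907] yaw_y 96.33 F [0.4 0.6 0.4] w 0.04 gf 0.0 t 38.98
scene knob 36 [ 0.65796571 -0.03072259  0.11771419] [ 0.65501928 -0.02624944]
handle 35 ((0.5276057720184326, 0.3696587383747101), (0.12771959602832794, 0.015006148256361485), 8.385222434997559) [0.52308884 0.37077447 0.27515188]
side knob 63 [ 0.65229799 -0.02307479  0.11849904] [ 0.65501928 -0.02624944]
handle 1203 ((0.515687108039856, 0.34921973943710327), (0.15663321316242218, 0.04962746053934097), 6.273707866668701) [0.51247259 0.3674965  0.27413812]
```

View pics/w8.png

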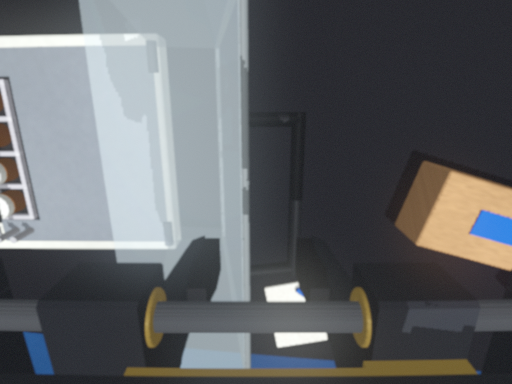

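The wrist view from above shows the guard's face edge at column 245 and the handle bar at about column 298, rows 115–270, with free space between them. The knob's two-view mean (0.655,-0.027) agrees with the seated position (0.655,-0.026).

```bash
python3 - <<'E'
from h import *
P=r.camera_params('wrist');im=cv2.imread('pics/w8.png')
print(im[210:250:10,230:320:4].max(2))
for c in (245,249,294,298,302):print(c,onplane(P,c,190,.27 if c>260 else .29))
E
```

```text
[[180 179 179 164 125  77  71  68  65  65  61  62  59  54  55  47  60  57
   48  48  49  48  49]
 [178 178 177 180 177  79  72  68  67  65  65  62  61  58  56  48  60  53
   53  53  52  50  53]
 [177 178 176 183 176  85  70  67  65  63  64  63  61  60  57  47  65  50
   52  54  51  51  50]
 [177 178 177 183 175  89  71  68  66  67  67  62  60  59  59  51  67  45
   42  45  43  44  44]]
245 [0.51860257 0.32986979 0.29      ]
249 [0.51830235 0.33264573 0.29      ]
294 [0.52041492 0.36699705 0.27      ]
298 [0.5200844  0.37004792 0.27      ]
302 [0.51975372 0.37309973 0.27      ]
```

>>> step_arm:
  increments:
    - [0.026, 0.002, 0.013, 0, 0]
    - [0.026, 0.001, 0.0128, 0, 0]
    - [0.026, 0, 0, 0, 0]
    - [0.026, 0, 0, 0, 0]
    - [0.026, 0, 0, 0.01, 0]
    - [0.026, 0, 0, 0.012, 0]
    - [0.026, 0, 0, 0.012, 0]
    - [0.026, 0, 0, 0.012, 0]
    - [0.026, 0, 0, 0.012, 0]
    - [0.026, 0, 0, 0, 0]

```text
time: 39.97
position: [0.5301, 0.3664, 0.4554]
tool_rot: [-0.054, 0.999, -0.001, -0.002]
ft_force: [0.3, -0.8, 1.0]
grip_width: 0.0259
grasp_force: 0.0
```

```bash
python3 - <<'E'
from h import *
rel(.52785,.3702,.278)
E
```

```text
g [0.5295 0.3662 0.3081] shift [0.0011 0.0042 0.0301] yaw_y 96.19 F [ 0.3 -0.8  1. ] w 0.0259 gf 0.0 t 39.97
```

>>> step_arm:
  increments:
    - [0.026, 0, 0.004, 0, 0]
    - [0.026, 0, 0, 0, 0]
    - [0.026, 0, 0, 0.01, 0]
    - [0.026, 0, 0, 0.01, 0]
    - [0.026, 0, 0, 0.008, 0]
    - [0.026, 0, 0, 0, 0]
    - [0.026, 0, 0, 0, 0]

```text
time: 40.55
position: [0.5294, 0.3707, 0.4292]
tool_rot: [-0.054, 0.999, -0.0, -0.001]
ft_force: [0.1, -0.1, -0.1]
grip_width: 0.0259
grasp_force: 0.0
```

```bash
python3 - <<'E'
from h import *
rel(.52785,.3702,.278)
E
```

```text
g [0.5293 0.3706 0.2819] shift [ 0.0014 -0.0003  0.0039] yaw_y 96.22 F [ 0.1 -0.1 -0.1] w 0.0259 gf 0.0 t 40.55
```

>>> step_arm:
  increments:
    - [0.026, 0, 0, 0.0035, 0]
    - [0.0, 0, 0, 0, 0]
    - [0.0, 0, 0, 0, 0]
    - [0.0, 0, 0, 0, 0]
    - [0.0, 0, 0, 0, 0]
    - [0.0, 0, 0, 0, 0]

```text
time: 41.05
position: [0.5294, 0.3705, 0.4265]
tool_rot: [-0.054, 0.999, -0.0, 0.0]
ft_force: [-0.6, -3.3, 1.1]
grip_width: 0.0086
grasp_force: 30.0
```

```bash
python3 - <<'E'
from h import *
rel(.52785,.3702,.278)
n=36;th=np.linspace(1.75,0,n+1);f=np.arctan2(.130,.252)+th;Q=np.hypot(.252,.13)
y=-Q*np.cos(f);z=-Q*np.sin(f)
print([[0,0,a,b,0] for a,b in zip(np.diff(y).round(4).tolist(),np.diff(z).round(4).tolist())])
E
```

```text
g [0.5294 0.3705 0.2792] shift [ 0.0016 -0.0001  0.0012] yaw_y 96.21 F [-0.6 -3.3  1.1] w 0.0086 gf 30.0 t 41.05
[[0, 0, -0.0111, -0.0081, 0], [0, 0, -0.0115, -0.0076, 0], [0, 0, -0.0119, -0.007, 0], [0, 0, -0.0122, -0.0064, 0], [0, 0, -0.0125, -0.0058, 0], [0, 0, -0.0128, -0.0052, 0], [0, 0, -0.013, -0.0046, 0], [0, 0, -0.0132, -0.004, 0], [0, 0, -0.0134, -0.0033, 0], [0, 0, -0.0135, -0.0027, 0], [0, 0, -0.0136, -0.002, 0], [0, 0, -0.0137, -0.0013, 0], [0, 0, -0.0138, -0.0007, 0], [0, 0, -0.0138, 0.0, 0], [0, 0, -0.0138, 0.0007, 0], [0, 0, -0.0137, 0.0013, 0], [0, 0, -0.0136, 0.002, 0], [0, 0, -0.0135, 0.0027, 0], [0, 0, -0.0134, 0.0033, 0], [0, 0, -0.0132, 0.004, 0], [0, 0, -0.013, 0.0046, 0], [0, 0, -0.0127, 0.0052, 0], [0, 0, -0.0125, 0.0058, 0], [0, 0, -0.0122, 0.0064, 0], [0, 0, -0.0119, 0.007, 0], [0, 0, -0.0115, 0.0076, 0], [0, 0, -0.0111, 0.0082, 0], [0, 0, -0.0107, 0.0087, 0], [0, 0, -0.0103, 0.0092, 0], [0, 0, -0.0098, 0.0097, 0], [0, 0, -0.0093, 0.0101, 0], [0, 0, -0.0088, 0.0106, 0], [0, 0, -0.0083, 0.011, 0], [0, 0, -0.0078, 0.0114, 0], [0, 0, -0.0072, 0.0118, 0], [0, 0, -0.0066, 0.0121, 0]]
```

>>> step_arm:
  increments:
    - [0, 0, -0.0111, -0.0081, 0]
    - [0, 0, -0.0115, -0.0076, 0]
    - [0, 0, -0.0119, -0.007, 0]
    - [0, 0, -0.0122, -0.0064, 0]
    - [0, 0, -0.0125, -0.0058, 0]
    - [0, 0, -0.0128, -0.0052, 0]
    - [0, 0, -0.013, -0.0046, 0]
    - [0, 0, -0.0132, -0.004, 0]
    - [0, 0, -0.0134, -0.0033, 0]
    - [0, 0, -0.0135, -0.0027, 0]
    - [0, 0, -0.0136, -0.002, 0]
    - [0, 0, -0.0137, -0.0013, 0]
    - [0, 0, -0.0138, -0.0007, 0]
    - [0, 0, 0, 0, 0]

```text
time: 42.22
position: [0.5478, 0.2028, 0.4847]
tool_rot: [-0.053, 0.999, -0.001, -0.001]
ft_force: [-3.4, -1.3, 1.0]
grip_width: 0.009
grasp_force: 30.0
```

```bash
cat > g.py <<'E'
from h import *
import sys
f=np.arctan2(.13,.252)+float(sys.argv[1]);rel(*sh(0,.15-.2836*np.cos(f)),.045+.2836*np.sin(f)+.008)
E
python3 g.py 1.118
```

```text
g [0.5475 0.2026 0.3374] shift [0.002  0.0028 0.0009] yaw_y 96.09 F [-3.4 -1.3  1. ] w 0.009 gf 30.0 t 42.22
```

>>> step_arm:
  increments:
    - [0, 0, -0.0138, 0.0, 0]
    - [0, 0, -0.0138, 0.0007, 0]
    - [0, 0, -0.0137, 0.0013, 0]
    - [0, 0, -0.0136, 0.002, 0]
    - [0, 0, -0.0135, 0.0027, 0]
    - [0, 0, -0.0134, 0.0033, 0]
    - [0, 0, -0.0132, 0.004, 0]
    - [0, 0, -0.013, 0.0046, 0]
    - [0, 0, -0.0127, 0.0052, 0]
    - [0, 0, -0.0125, 0.0058, 0]
    - [0, 0, -0.0122, 0.0064, 0]
    - [0, 0, 0, 0, 0]

```text
time: 43.22
position: [0.5636, 0.0585, 0.4474]
tool_rot: [-0.053, 0.999, -0.001, -0.001]
ft_force: [-2.9, -1.5, 0.0]
grip_width: 0.0089
grasp_force: 30.0
```

```bash
python3 g.py 0.583
```

```text
g [0.5633 0.0583 0.3001] shift [ 0.0027  0.0025 -0.0002] yaw_y 96.11 F [-2.9 -1.5  0. ] w 0.0089 gf 30.0 t 43.22
```

>>> step_arm:
  increments:
    - [0, 0, -0.0115, 0.007, 0]
    - [0, 0, -0.0113, 0.0076, 0]
    - [0, 0, -0.0109, 0.0082, 0]
    - [0, 0, -0.0105, 0.0087, 0]
    - [0, 0, -0.01, 0.0092, 0]
    - [0, 0, -0.0096, 0.0097, 0]
    - [0, 0, -0.0092, 0.0101, 0]
    - [0, 0, -0.0087, 0.0106, 0]
    - [0, 0, -0.0082, 0.011, 0]
    - [0, 0, -0.0077, 0.0112, 0]
    - [0, 0, 0, 0, 0]

```text
time: 44.13
position: [0.5739, -0.038, 0.3534]
tool_rot: [-0.054, 0.999, -0.0, -0.001]
ft_force: [-2.7, -2.4, -0.4]
grip_width: 0.0089
grasp_force: 30.0
```

```bash
python3 g.py 0
```

```text
g [ 0.5737 -0.0381  0.2061] shift [ 0.0029 -0.0137  0.0231] yaw_y 96.14 F [-2.7 -2.4 -0.4] w 0.0089 gf 30.0 t 44.13
```

>>> step_arm:
  increments:
    - [0, 0, -0.006, 0.009, 0]
    - [0, 0, -0.005, 0.009, 0]
    - [0, 0, -0.0025, 0.005, 0]
    - [0, 0, 0, 0.001, 0]
    - [0, 0, 0, 0, 0]
    - [0, 0, 0, 0, 0]

```text
time: 44.63
position: [0.5752, -0.0504, 0.3315]
tool_rot: [-0.054, 0.999, -0.001, -0.0]
ft_force: [-6.1, -6.1, 1.2]
grip_width: 0.0089
grasp_force: 30.0
```

```bash
python3 g.py 0
```

```text
g [ 0.5752 -0.0506  0.1842] shift [ 0.003  -0.0011  0.0012] yaw_y 96.21 F [-6.1 -6.1  1.2] w 0.0089 gf 30.0 t 44.63
```

Closed or within a couple of millimetres. I release slowly and rise straight up.

>>> step_arm:
  increments:
    - [0, 0, 0, 0.0015, 0]
    - [0, 0, 0, 0, 0]
    - [0.03, 0, 0, 0, 0]
    - [0.03, 0, 0, 0, 0]
    - [0.03, 0, 0, 0, 0]
    - [0.03, 0, 0, -0.01, 0]
    - [0.03, 0, 0, -0.02, 0]
    - [0.03, 0, 0, -0.03, 0]
    - [0.03, 0, 0, -0.03, 0]
    - [0.03, 0, 0, -0.03, 0]
    - [0.03, 0.02, 0, -0.03, 0]
    - [0.03, 0.03, 0, 0, 0]
    - [0.03, 0.03, 0, 0, 0]
    - [0.03, 0.03, 0, 0, 0]
    - [0.03, 0.03, 0, 0, 0]
    - [0.03, 0.03, 0, 0, 0]
    - [0.03, 0, 0, 0, 0]

```text
time: 46.05
position: [0.4029, -0.0674, 0.4815]
tool_rot: [-0.054, 0.999, -0.001, 0.001]
ft_force: [1.1, 0.6, 0.4]
grip_width: 0.0303
grasp_force: 0.0
```

```bash
python3 - <<'E'
from h import *
a=[]
for n in('scene','side'):
    P,im,d=grab(n);X=pts(P,d);a.append(im)
    m=(im.max(2)<60)&(abs(X[...,2]-.172)<.02)&(abs(X[...,0]-.572)<.09)&(abs(X[...,1]+.052)<.04)&(d>0)
    print(n,m.sum(),cv2.minAreaRect(X[m][:,:2].astype(np.float32)),np.percentile(X[m][:,2],90) if m.any() else 0)
cv2.imwrite('pics/s9.png',np.hstack([cv2.resize(a[0][90:320,130:380],(400,368)),cv2.resize(a[1][130:360,110:360],(400,368))]))
E
```

```text
scene 125 ((0.5747228264808655, -0.056495703756809235), (0.12636934220790863, 0.00942750833928585), 7.123393535614014) 0.18058317441889754
side 246 ((0.5714259147644043, -0.05135378614068031), (0.13054034113883972, 0.012801067903637886), 6.619297027587891) 0.1797104950156011
```

View pics/s9.png

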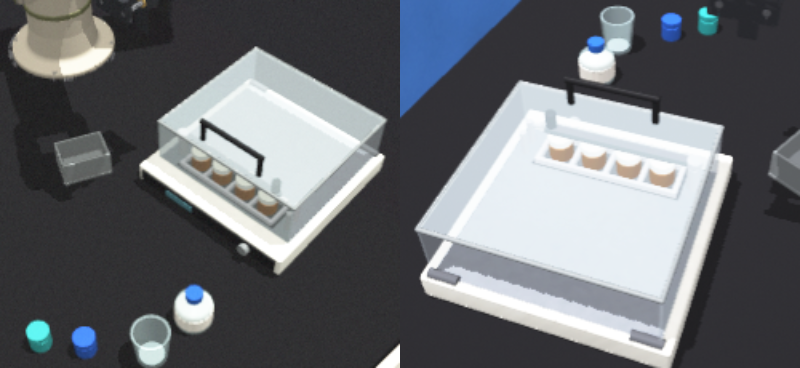

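Both views show the guard shut, with the handle reading the same as at the start. Four jars stand in the row, with the knob at the seated end at (276,185) left and (550,118) right. The bottle, beaker and look-alikes are untouched.

```bash
python3 -c "
from station import r
print(r.finish_job())"
```

```text
the job is handed in; nothing more can be done
None
```

I handed the job in at about 46 s of robot time: all four jars stand upright in the pockets, the hold-down bar is seated over them, the guard is closed again, and the bottle, beaker and look-alikes were left alone.

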